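Load hexagon bars into a three-collet fixture

TASK

Load the fixture for grinding the bar ends: first swing the toggle clamp fully open, then feed every hexagon bar that lies on the worktop into a collet of its own until it meets the depth stop, and close that collet's lever fully so that the bar is gripped. When all bars are held, swing the toggle clamp over centre again so that its feet hold the bars down, and let go; leave the other things on the worktop alone.

Things in the scene. Friction and masses are not known exactly. Their poses are not given: they have to be found in the camera images.
- fixture: fixed bench fixture: aluminium base 120x288x12 mm, grey headstock (172 wide, 46 deep, 80 high) with 3 collets side by side at y = 52, 0, -52 mm, a steel rest bar in front, a toggle clamp at its left end (bracket 122 mm high, x -32 to -4, y 129 to 191 mm). Origin: on the worktop under the middle of the headstock's front face; x = feed direction, into the collets, away from the robot; y left; z up
- home_1 (a point): where the middle of a bar that is fully home in the left collet lies: on the collet's axis (fixture frame x = -26, y = 52, z = 46 mm); axes are the fixture's. The flat depth stop is 60 mm further in, at x = 34 mm of the fixture, the collet's mouth at x = -4 mm. Open, the hexagon hole (flats top and bottom) has 1.8 mm of play above the bar and 1.4 mm at each side
- home_2 (a point): the same for the middle collet (fixture y = 0). In front of all collets, at x = -24 to -12 mm of the fixture, lies the rest bar: its top, 35 mm above the worktop, is level with the lower flats of the collets, so a bar there has its axis at z = 46 mm; fences 6 mm high and 22.8 mm apart stand on it either side of each bar's place
- home_3 (a point): the same for the right collet (fixture y = -52 mm)
- lever_1 (a joint): cam lever of the left collet, rad: 0 = open, leaning 0.73 rad from upright towards the fixture's +x; 0.9 = closed, leaning 0.17 rad past upright to -x. Its axis is parallel to the fixture's y, through x = 15, z = 92 mm, at the collet's y. About 2 N at the ball moves it; it stays where left. Closing presses the collet's upper half down; a bar in it is gripped above about 0.6
- lever_2 (a joint): cam lever of the middle collet, rad: 0 = open, leaning 0.73 rad from upright towards the fixture's +x; 0.9 = closed, leaning 0.17 rad past upright to -x. Its axis is parallel to the fixture's y, through x = 15, z = 92 mm, at the collet's y. About 2 N at the ball moves it; it stays where left. Closing presses the collet's upper half down; a bar in it is gripped above about 0.6
- lever_3 (a joint): cam lever of the right collet, rad: 0 = open, leaning 0.73 rad from upright towards the fixture's +x; 0.9 = closed, leaning 0.17 rad past upright to -x. Its axis is parallel to the fixture's y, through x = 15, z = 92 mm, at the collet's y. About 2 N at the ball moves it; it stays where left. Closing presses the collet's upper half down; a bar in it is gripped above about 0.6
- lever_1_ball (a point): centre of the black ball, 22 mm in diameter, on the end of lever 1 (left), 70 mm from its pivot
- lever_2_ball (a point): centre of the black ball, 22 mm in diameter, on the end of lever 2 (middle), 70 mm from its pivot
- lever_3_ball (a point): centre of the black ball, 22 mm in diameter, on the end of lever 3 (right), 70 mm from its pivot
- jaw_1: upper half of the left collet, which lever 1 presses 2.3 mm down onto the bar; axes as the fixture's
- jaw_2: upper half of the middle collet, which lever 2 presses 2.3 mm down onto the bar; axes as the fixture's
- jaw_3: upper half of the right collet, which lever 3 presses 2.3 mm down onto the bar; axes as the fixture's
- clamp_handle (a joint): toggle clamp handle, rad: 0 = clamped (leaning 0.3 rad from upright to -y, past centre, on its stop), dead centre 0.06, 1.9 = fully open, level, pointing to the fixture's +y. Swings in the fixture's plane x = -18 mm about point handle_pivot; up to about 10 N at the grip; stays where left. The clamp arm follows: 0.1 rad up at handle 0.3, 0.6 at 1.0, 1.6 (just past upright) at 1.9
- handle_grip (a point): point on the axis of the handle's round black grip (18 mm thick, reaching from 45 to 134 mm from the pivot), 100 mm from the pivot
- handle_pivot (a point): the clamp handle's pivot (fixture frame x = -18, y = 174, z = 106 mm)
- clamp_arm: toggle clamp arm, a steel bar 14 mm wide, 12 mm high, reaching 214 mm from its pivot (its origin; fixture frame x = -18, y = 142, z = 72 mm) to -y across all three collets' bars, above the rest bar. Opening swings it up to just past upright at the left end. Three sprung rubber feet, 18 mm in diameter, hang 25 mm below it and press each bar with about 2 N when clamped
- bar_a: plain steel-grey hexagon bar, 22 mm across flats, 25.4 mm across corners, 120 mm long, 0.11 to 0.2 kg, both ends alike and chamfered 3 mm; the bars are all alike. Lies on a flat, across the worktop to the right of the fixture, which is free from x = 0.40 to 0.65, y = -0.35 to -0.22 m. Origin on its axis at mid-length (11 mm above what it lies on), x along the bar. May be absent
- bar_b: plain steel-grey hexagon bar, 22 mm across flats, 25.4 mm across corners, 120 mm long, 0.11 to 0.2 kg, both ends alike and chamfered 3 mm; the bars are all alike. Lies on a flat, across the worktop to the right of the fixture, which is free from x = 0.40 to 0.65, y = -0.35 to -0.22 m. Origin on its axis at mid-length (11 mm above what it lies on), x along the bar. May be absent
- bar_c: plain steel-grey hexagon bar, 22 mm across flats, 25.4 mm across corners, 120 mm long, 0.11 to 0.2 kg, both ends alike and chamfered 3 mm; the bars are all alike. Lies on a flat, across the worktop to the right of the fixture, which is free from x = 0.40 to 0.65, y = -0.35 to -0.22 m. Origin on its axis at mid-length (11 mm above what it lies on), x along the bar. May be absent
- stopper: dark rubber stopper, 33 mm wide, 27 mm high, a bystander; origin under its middle

How it is judged:
On the way, in this order (a step that is already met when the one before it is completed fails the run):
1. the toggle clamp is swung fully open (value of joint clamp_handle above 1.65 rad), for 0.2 s.
2. every bar is home against a depth stop and gripped by its collet, the clamp still open (value of joint clamp_handle above 1.5 rad and ((distance between bar_a and home_1 below 0.004 m and angle between the x axis of bar_a and the x axis of home_1, either way round below 0.08 rad and value of joint lever_1 above 0.72 rad and contact force between bar_a and jaw_1 above 2 N) or (distance between bar_a and home_2 below 0.004 m and angle between the x axis of bar_a and the x axis of home_2, either way round below 0.08 rad and value of joint lever_2 above 0.72 rad and contact force between bar_a and jaw_2 above 2 N) or (distance between bar_a and home_3 below 0.004 m and angle between the x axis of bar_a and the x axis of home_3, either way round below 0.08 rad and value of joint lever_3 above 0.72 rad and contact force between bar_a and jaw_3 above 2 N)) and ((distance between bar_b and home_1 below 0.004 m and angle between the x axis of bar_b and the x axis of home_1, either way round below 0.08 rad and value of joint lever_1 above 0.72 rad and contact force between bar_b and jaw_1 above 2 N) or (distance between bar_b and home_2 below 0.004 m and angle between the x axis of bar_b and the x axis of home_2, either way round below 0.08 rad and value of joint lever_2 above 0.72 rad and contact force between bar_b and jaw_2 above 2 N) or (distance between bar_b and home_3 below 0.004 m and angle between the x axis of bar_b and the x axis of home_3, either way round below 0.08 rad and value of joint lever_3 above 0.72 rad and contact force between bar_b and jaw_3 above 2 N)) and ((distance between bar_c and home_1 below 0.004 m and angle between the x axis of bar_c and the x axis of home_1, either way round below 0.08 rad and value of joint lever_1 above 0.72 rad and contact force between bar_c and jaw_1 above 2 N) or (distance between bar_c and home_2 below 0.004 m and angle between the x axis of bar_c and the x axis of home_2, either way round below 0.08 rad and value of joint lever_2 above 0.72 rad and contact force between bar_c and jaw_2 above 2 N) or (distance between bar_c and home_3 below 0.004 m and angle between the x axis of bar_c and the x axis of home_3, either way round below 0.08 rad and value of joint lever_3 above 0.72 rad and contact force between bar_c and jaw_3 above 2 N))), for 0.3 s.
At the end, for the whole second after the job is handed in: Each bar present is in its own collet: middle within 4 mm of its home point, along the axis within 0.08 rad, lever beyond 0.72 rad, gripped with over 2 N and at rest. The clamp handle is past centre (below 0.06 rad) and a clamp foot presses each bar with over 0.5 N (((distance between bar_a and home_1 below 0.004 m and angle between the x axis of bar_a and the x axis of home_1, either way round below 0.08 rad and value of joint lever_1 above 0.72 rad and contact force between bar_a and jaw_1 above 2 N) or (distance between bar_a and home_2 below 0.004 m and angle between the x axis of bar_a and the x axis of home_2, either way round below 0.08 rad and value of joint lever_2 above 0.72 rad and contact force between bar_a and jaw_2 above 2 N) or (distance between bar_a and home_3 below 0.004 m and angle between the x axis of bar_a and the x axis of home_3, either way round below 0.08 rad and value of joint lever_3 above 0.72 rad and contact force between bar_a and jaw_3 above 2 N)) and ((distance between bar_b and home_1 below 0.004 m and angle between the x axis of bar_b and the x axis of home_1, either way round below 0.08 rad and value of joint lever_1 above 0.72 rad and contact force between bar_b and jaw_1 above 2 N) or (distance between bar_b and home_2 below 0.004 m and angle between the x axis of bar_b and the x axis of home_2, either way round below 0.08 rad and value of joint lever_2 above 0.72 rad and contact force between bar_b and jaw_2 above 2 N) or (distance between bar_b and home_3 below 0.004 m and angle between the x axis of bar_b and the x axis of home_3, either way round below 0.08 rad and value of joint lever_3 above 0.72 rad and contact force between bar_b and jaw_3 above 2 N)) and ((distance between bar_c and home_1 below 0.004 m and angle between the x axis of bar_c and the x axis of home_1, either way round below 0.08 rad and value of joint lever_1 above 0.72 rad and contact force between bar_c and jaw_1 above 2 N) or (distance between bar_c and home_2 below 0.004 m and angle between the x axis of bar_c and the x axis of home_2, either way round below 0.08 rad and value of joint lever_2 above 0.72 rad and contact force between bar_c and jaw_2 above 2 N) or (distance between bar_c and home_3 below 0.004 m and angle between the x axis of bar_c and the x axis of home_3, either way round below 0.08 rad and value of joint lever_3 above 0.72 rad and contact force between bar_c and jaw_3 above 2 N)) and value of joint clamp_handle below 0.06 rad and contact force between each of bar_a, bar_b, bar_c and clamp_arm above 0.5 N and linear speed of each of bar_a, bar_b, bar_c below 0.02 m/s); the robot touches nothing.
It fails at once if the stopper is knocked away (moved more than 40 mm) (distance of stopper from where it was at the start of the episode above 0.04 m).
Of bar_a, bar_b, bar_c only 2 to 3 are there at a start; the rules pass over those that are not, and their reading is None.
At some moment in a run one of bar_a, bar_b, bar_c may be knocked a few centimetres aside while the robot is not near it.
Once in a run the grip may slacken for a moment while it holds something.
It also fails if it takes over 210 s, if anything falls off the work surface, if the arm or the gripper's body presses on something with over 40 N, if the wrist force passes 120 N, or if a joint passes its speed limit or range.

ROBOT

A 6-joint arm with a two-finger parallel gripper is mounted at the origin on a cart in front of the work surface, level with it; the furniture and walls round the work are solid. World frame = base frame: x ahead of the robot, y to its left, z up, the work surface at z = 0. Lengths are in m, angles in rad, forces in N, time in s.
With the tool pointing down it reaches from about 0.35 to 0.8 m from the base axis. Payload 7.3 kg.
Tool frame: the origin (TCP) lies on the centre line of the jaws, within the pads' length; the fingertips stand 22 mm ahead of it and the grasp point (between the pads) lies 3 mm ahead of it; z points along the fingers, y is the line along which they close (so a half turn about z gives the same grasp; the last joint's range is limited). The gripper opens to 85 mm and grips with 20 to 120 N. Pads are 22 mm wide; open, the fingers measure 114 mm over their backs; the gripper's body (76 mm by 85 mm) begins 54 mm behind the grasp point. The pads swing forward as they close: fully open they stand 13 mm farther back than shut.
Start: joints at [0.995, 0.342, 1.524, -0, 1.275, -0.146], TCP at [0.219, 0.477, 0.23] pointing down, gripper open.
Joint ranges: [-2.53, 2.53], [-0.77, 2.02], [0.04, 2.7], [-1, 4.14], [0.28, 2.66], [-3.11, 3.11]. Speed limits (rad/s): [2.57, 2.57, 3.14, 3.14, 3.14, 3.14].

INTERFACE

Orientations are given as a unit quaternion [x, y, z, w].
In Python, from cell import arm gives the robot as it stands. The module is installed in compiled form; this text tells all that it offers.
- The arm moves only by the shell command python3 -m crank 'ROWS' [OPENING] [FORCE]. ROWS is JSON, a list of rows, each a list of 4 numbers: the shift along the tool's x, y, z in mm, then the turn about the tool's z in degrees. In form: [[tx, ty, tz, turn], ...]. A call has 1 to 12 rows; each row is the pose to reach, as a shift and turn from the pose commanded when the call began, along the tool's axes at that moment; what a row does not reach only later rows make up. A row lasts 1/12 s, in which the tool goes at most 41.7 mm and 7.16 degrees, less where a joint would pass 70% of its speed; a pose out of reach is approached as far as the arm can. A call with a gripper value outside its range is refused whole. OPENING is the opening, from 0 (shut) to 1 (fully open), set as the call begins (- or left out, the last holds). The fingers move at their own pace and stop on an object; FORCE is the grip in N (left out, the last holds). Time passes only in rows, so rows that repeat a pose let the fingers close. It gives the time, the measured TCP pose, the force, the opening and the grip force at its end, in the units of the state.
- arm.observe(): the state, without advancing time (a new reading comes with each control period).
- arm.capture(name): name is "side" or "top" or "wrist"; returns (picture, depth): 480x640x3 uint8, red, green, blue; 480x640 float32, m along the optical axis (not along the pixel's ray), 0 where there is no reading.
- arm.camera_info(name): a dict with "K" (3x3 intrinsics, pixels), "world_to_cam" (4x4, takes a point from world to camera coordinates); the wrist camera has in their place "T_tool_cam" (4x4, takes a point from camera to tool coordinates, whose origin is the TCP and whose axes are the flange's). Camera axes: x right, y down, z forward; pixel columns grow to the right and rows downward; lengths in m; the calibration is good to about 2 mm. A picture is of the moment at which its call begins: read the wrist's pose just before it. camera_info takes no time and is no camera call.
- arm.sign_off(): hands the job in; it is judged then, once.
Trained networks look in the newest picture that a camera, given by its name, has taken for a name from the list of things; names that differ only in an ending like _2 or _b are one class to them, and where a whole thing is asked for, a point or a joint stands for the part that bears it (a point fixed in the world has none). Each returns a list of dicts, best first, with "conf" (0 to 1); they miss things now and then, are a little off and sometimes report something else, mostly with a low value. They report only what shows in the picture. A call takes as long as a camera call.
- arm.masks_of(camera, label): "pixels" (480x640 bool, what is visible of it).
- arm.pinpoint(camera, label): "position" ([x, y, z] in m, in world coordinates, good to about 4 mm: a listed point, or the origin of a listed thing).
The state is a dict: "t": time; "joint_pos": joint angles; "qd": joint speeds; "joint_efforts": joint torques, N m; "tool_pos": TCP position; "tcp_rot": TCP orientation; "contact_force": force on the tool from outside, world axes, zero at the start; "ft_torque": the same for the moment, N m; "grip_width": finger opening in m; "gripper_force": force on a finger pad.
Only numpy, scipy, OpenCV 4.12 (cv2) and the standard library are available. Lean on these libraries where they do the work, as an engineer would, in place of code of your own. Each camera call takes 0.05 s, during which the arm holds its last target. There are 200 camera calls.

## Working session

There is one attempt and no reset: what is moved stays moved. The work goes in short steps, Python scripts to look and compute and a shell command to move; the robot and the scene stay as the last step left them, time stands still between calls to the robot, and variables do not carry over. Pictures are saved under pics/ and viewed, at most 14 in all, crops included, and the job is handed in when it is done.

```bash
mkdir -p pics; cat > h.py <<'E'
import numpy as np, cv2
from cell import arm
from scipy.spatial.transform import Rotation as R
def snap(c,fn=None):
    s=arm.observe(); p,d=arm.capture(c)
    if fn: cv2.imwrite('pics/'+fn+'.png',p[...,::-1])
    return s,p,d
def T(s):
    M=np.eye(4);M[:3,:3]=R.from_quat(s['tcp_rot']).as_matrix();M[:3,3]=s['tool_pos'];return M
def cloud(c,s,d):
    i=arm.camera_info(c);K=np.array(i['K']);v,u=np.mgrid[:480,:640]
    P=np.stack([(u-K[0,2])/K[0,0]*d,(v-K[1,2])/K[1,1]*d,d,np.ones_like(d)],-1)
    M=np.linalg.inv(np.array(i['world_to_cam'])) if 'world_to_cam' in i else T(s)@np.array(i['T_tool_cam'])
    return (P@M.T)[...,:3]
def totool(s,p): # world vector target -> tool shift mm
    return np.round((np.linalg.inv(T(s))@np.append(p,1))[:3]*1000,1)
E
cat > a.py <<'E'
from h import *
np.set_printoptions(precision=4,suppress=True)
s=arm.observe();print(s['t'],s['tool_pos'],R.from_quat(s['tcp_rot']).as_matrix())
for c in ('top','side'):
    s,p,d=snap(c,c+'0')
    C=cloud(c,s,d);np.save(c+'C.npy',C)
    for l in ('fixture','bar_a','stopper','lever_1_ball','handle_grip','handle_pivot','home_1'):
        for r in arm.pinpoint(c,l): print(c,l,round(r['conf'],2),np.round(r['position'],4))
    for r in arm.masks_of(c,'bar_a'):
        m=r['pixels'];q=C[m];q=q[np.isfinite(q).all(1)];print(c,'mask',r['conf'],m.sum(),np.median(q,0),q.min(0),q.max(0),cv2.minAreaRect((q[:,:2]*1000).astype(np.float32)))
print(arm.camera_info('wrist'))
E
python3 a.py
```

```text
0.0 [0.2185 0.4769 0.2288] [[-0.909   0.4167 -0.0009]
 [ 0.4167  0.909  -0.0013]
 [ 0.0002 -0.0015 -1.    ]]
top fixture 0.58 [ 0.5479 -0.1086 -0.0001]
top bar_a 0.82 [ 0.5409 -0.2781  0.0152]
top bar_a 0.7 [ 0.4678 -0.2878  0.0059]
top bar_a 0.59 [ 0.6124 -0.2947  0.0144]
top stopper 0.52 [ 0.6801 -0.3424 -0.0014]
top lever_1_ball 0.68 [ 0.6013 -0.05    0.1438]
top handle_grip 0.64 [0.5159 0.036  0.2008]
top handle_pivot 0.79 [0.5103 0.0602 0.1064]
top home_1 0.66 [ 0.5191 -0.1122  0.0457]
top home_1 0.65 [ 0.5136 -0.0564  0.0403]
top home_1 0.64 [ 0.5539 -0.1576 -0.0017]
top home_1 0.59 [ 0.5266 -0.1607  0.0433]
top mask 0.89 639 [ 0.4677 -0.295   0.0203] [ 0.4514 -0.3565  0.0002] [ 0.5002 -0.1257  0.9779] ((473.58843994140625, -240.65353393554688), (234.26028442382812, 27.932758331298828), 83.75413513183594)
top mask 0.88 602 [ 0.6072 -0.2935  0.0199] [ 0.5002 -0.353  -0.0017] [ 0.6269 -0.1257  0.9779] ((581.7574462890625, -227.7138671875), (75.89462280273438, 249.86566162109375), 21.750959396362305)
top mask 0.68 629 [ 0.5414 -0.2779  0.0198] [ 0.5281 -0.3377 -0.0034] [ 0.5572 -0
[... 850 characters left out ...]
 843 [ 0.4694 -0.3058  0.0209] [ 0.4528 -0.9908  0.0001] [ 0.5164 -0.2363  0.5979] ((482.5351867675781, -614.099609375), (36.55305099487305, 755.4879760742188), 2.3732340335845947)
side mask 0.71 784 [ 0.6077 -0.304   0.0209] [ 0.5164 -0.9908 -0.0016] [ 0.6281 -0.2328  0.5979] ((560.4135131835938, -610.8070068359375), (764.5131225585938, 26.845664978027344), 81.38694763183594)
{'K': array([[333.5016,   0.    , 319.5373],
       [  0.    , 333.5016, 244.4254],
       [  0.    ,   0.    ,   1.    ]]), 'T_tool_cam': array([[-0.0004, -0.9615, -0.2749,  0.0701],
       [ 1.    , -0.0003, -0.0001, -0.0019],
       [-0.    , -0.2749,  0.9615, -0.1445],
       [ 0.    ,  0.    ,  0.    ,  1.    ]])}
```

View pics/top0.png

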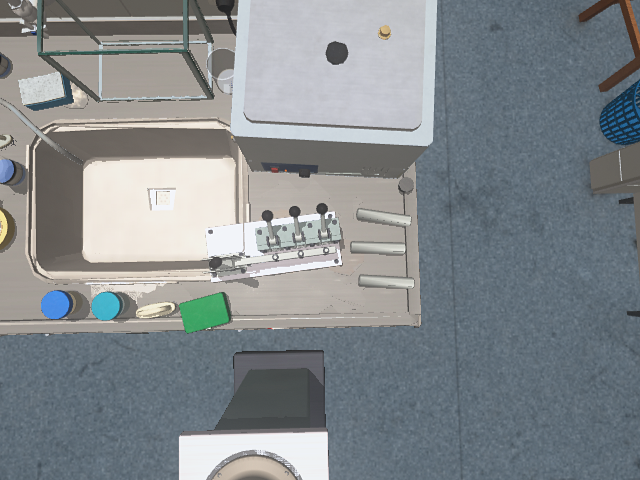

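View pics/side0.png

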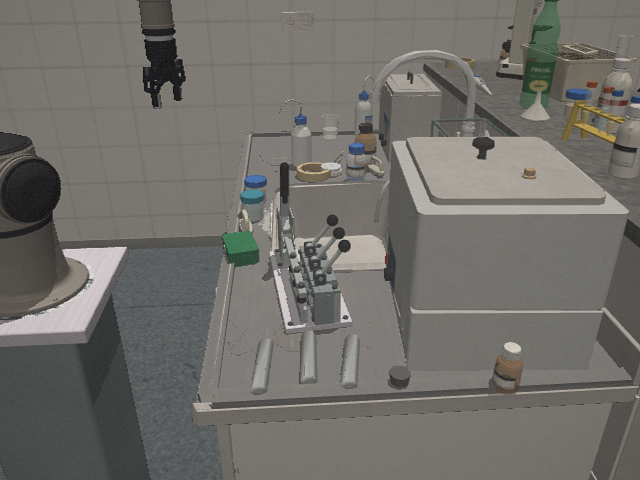

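```bash
cat > b.py <<'E'
import numpy as np,cv2
np.set_printoptions(precision=4,suppress=True)
for c in('top','side'):
    C=np.load(c+'C.npy')
    def sel(zl,zh,x0,x1,y0,y1):
        m=(C[...,2]>zl)&(C[...,2]<zh)&(C[...,0]>x0)&(C[...,0]<x1)&(C[...,1]>y0)&(C[...,1]<y1);return C[m]
    for n,b in dict(head=(.075,.087,.45,.68,-.24,.03),base=(.008,.016,.3,.75,-.29,.1),handle=(.14,.24,.45,.58,-.02,.12),bar1=(.015,.026,.44,.5,-.37,-.21),bar2=(.015,.026,.51,.575,-.37,-.2),bar3=(.015,.026,.58,.65,-.37,-.2)).items():
        q=sel(*b)
        if len(q)>5: print(c,n,len(q),np.median(q,0),np.percentile(q,[2,98],axis=0).round(4).tolist(),cv2.minAreaRect((q[:,:2]*1000).astype(np.float32)))
E
python3 b.py
```

```text
top head 1950 [ 0.5613 -0.0884  0.079 ] [[0.5103, -0.1879, 0.0752], [0.596, 0.0204, 0.0848]] ((554.4146118164062, -79.25428771972656), (76.20005798339844, 230.9356231689453), 9.22789478302002)
top base 5774 [ 0.5143 -0.0386  0.011 ] [[0.3748, -0.2752, 0.0082], [0.6898, 0.0892, 0.0153]] ((560.147216796875, -94.87322998046875), (376.65087890625, 389.8381652832031), 0.035120997577905655)
top handle 127 [0.5124 0.0306 0.2302] [[0.5031, 0.0213, 0.1498], [0.5213, 0.0569, 0.2366]] ((512.379638671875, 39.63182830810547), (17.663793563842773, 38.62038040161133), 6.522587299346924)
top bar1 522 [ 0.4673 -0.2932  0.0209] [[0.4546, -0.3513, 0.0152], [0.4797, -0.2371, 0.0247]] ((471.3019714355469, -294.70599365234375), (119.85052490234375, 32.433780670166016), 88.84535217285156)
top bar2 517 [ 0.5414 -0.278   0.0206] [[0.5305, -0.335, 0.0153], [0.5532, -0.2216, 0.0243]] ((541.6609497070312, -282.2588806152344), (35.91905212402344, 125.91473388671875), 5.232415676116943)
top bar3 493 [ 0.6079 -0.2929  0.0205] [[0.5927, -0.3493, 0.0155], [0.6235, -0.2369, 0.0244]] ((608.1915893554688, -293.45709228
[... 531 characters left out ...]
4, 0.0486, 0.2341]] ((512.6533203125, 37.361083984375), (16.65945053100586, 35.971187591552734), 7.0916829109191895)
side bar1 689 [ 0.4688 -0.3033  0.0215] [[0.4564, -0.3533, 0.0153], [0.4807, -0.24, 0.0242]] ((468.842041015625, -295.2291259765625), (119.44393157958984, 23.273195266723633), 85.32427215576172)
side bar2 644 [ 0.5427 -0.2875  0.0215] [[0.5318, -0.3374, 0.0154], [0.5537, -0.2236, 0.0239]] ((543.4833984375, -279.687255859375), (119.33477783203125, 22.116201400756836), 87.77290344238281)
side bar3 662 [ 0.6084 -0.3018  0.0213] [[0.5932, -0.3512, 0.0152], [0.6248, -0.238, 0.0239]] ((609.7849731445312, -293.0802307128906), (121.41641235351562, 22.3542423248291), 81.01385498046875)
```

Three bars (masks in both views agree: centres about (0.468,-0.293), (0.542,-0.279), (0.608,-0.293), top z≈0.021). The top view shows the levers at px (268–322, 210), the handle at (225,263), the stopper at (405,185). I'll move above the handle and look with the wrist camera.

```bash
python3 -m crank '[[0,0,-40,0],[0,0,-80,0],[-35,-20,-110,7],[-70,-45,-130,14],[-110,-70,-130,21],[-145,-90,-130,28],[-180,-113,-130,35],[-215,-135,-130,42],[-250,-157,-130,49],[-285,-178,-130,56],[-318,-200,-130,58],[-350,-220,-130,58]]' 1 60
python3 -m crank '[[-12,32,0,0],[-25,65,0,0],[-32,85,0,0],[-32,85,0,0]]'
cat > w.py <<'E'
import sys
from h import *
np.set_printoptions(precision=4,suppress=True)
s,p,d=snap('wrist',sys.argv[1]);np.save('wC.npy',cloud('wrist',s,d))
print(s['t'],s['tool_pos'],np.degrees(R.from_quat(s['tcp_rot']).as_euler('xyz')),s['joint_pos'],s['contact_force'],s['grip_width'])
for l in sys.argv[2:]:
    for r in arm.pinpoint('wrist',l):
        print(l,round(r['conf'],2),np.round(r['position'],4),totool(s,r['position']))
E
python3 w.py w1 fixture lever_1_ball handle_grip handle_pivot home_1
```

```text
t: 1.9
tool_pos: [0.4405, 0.1377, 0.3598]
tcp_rot: [0.661, 0.75, 0.0, 0.0]
contact_force: [0.3, 1.0, -0.2]
grip_width: 0.0855
gripper_force: 0.0
t: 2.23
tool_pos: [0.5314, 0.1171, 0.3578]
tcp_rot: [0.661, 0.75, -0.001, -0.0]
contact_force: [-0.0, 0.4, -0.0]
grip_width: 0.0854
gripper_force: 0.0
2.2333 [0.5314 0.1171 0.3578] [-179.9354    0.019    97.2093] [ 0.0762  0.3172  1.2122 -0.0004  1.6133 -0.0497] [-0.0083  0.4281 -0.0006] 0.08538037627090617
fixture 0.7 [ 0.5461 -0.105   0.0004] [-222.   -12.9  357.5]
lever_1_ball 0.81 [ 0.6005 -0.0483  0.1435] [-172.7   48.1  214.3]
handle_grip 0.92 [0.5145 0.0419 0.203 ] [-72.4 -26.  154.9]
handle_grip 0.65 [ 0.5136 -0.0584  0.0478] [-171.7  -39.3  310.1]
handle_pivot 0.72 [0.51   0.0609 0.1024] [-52.9 -28.  255.4]
home_1 0.77 [ 0.5266 -0.1667  0.0465] [-280.8  -40.   311.4]
home_1 0.72 [ 0.5125 -0.0608  0.0473] [-174.   -40.7  310.6]
home_1 0.72 [ 0.5221 -0.1115  0.0468] [-225.5  -37.5  311.1]
home_1 0.29 [ 0.6012 -0.0468  0.1453] [-171.3   49.   212.5]
```

```bash
cat > fit.py <<'E'
import numpy as np
F=dict(o=(0,0),h1=(-26,52),h2=(-26,0),h3=(-26,-52),p=(-18,174),g=(-18,174-100*np.sin(.3)),b1=(62,52))
M=[('o',547.9,-108.6),('o',545.5,-105),('o',546.1,-105),('b1',601.3,-50),('b1',602.1,-50.8),('b1',600.5,-48.3),('g',515.9,36),('g',513.1,39.6),('g',514.5,41.9),('p',510.3,60.2),('p',510.9,63.9),('p',510,60.9),
('h2',519.1,-112.2),('h1',513.6,-56.4),('h3',526.6,-160.7),('h1',514.9,-57.2),('h3',528.2,-161.3),('h2',523.1,-107.1),('h3',526.6,-166.7),('h1',512.5,-60.8),('h2',522.1,-111.5)]
from scipy.optimize import least_squares
A=np.array([F[m[0]] for m in M]);B=np.array([m[1:] for m in M])
def f(q):
    c,s=np.cos(q[2]),np.sin(q[2]);return ((A@np.array([[c,s],[-s,c]])+q[:2]-B)).ravel()
r=least_squares(f,[547,-107,.12],loss='soft_l1');print(r.x,np.round(r.fun.reshape(-1,2),1).tolist())
C=np.load('wC.npy')
for z in np.arange(.12,.24,.015):
    m=(abs(C[...,2]-z)<.008)&(abs(C[...,0]-.513)<.03)&(C[...,1]>.01)&(C[...,1]<.1);q=C[m]
    if len(q)>5: print(z,len(q),np.round(np.median(q,0),4),np.percentile(q[:,0],[3,97]),np.percentile(q[:,1],[3,97]))
E
python3 fit.py
```

```text
[ 5.46475511e+02 -1.07055613e+02  1.05413684e-01] [[-1.4, 1.5], [1.0, -2.1], [0.4, -2.1], [1.4, 1.2], [0.6, 2.0], [2.2, -0.5], [-2.5, -1.3], [0.3, -4.9], [-1.1, -7.2], [-0.0, 3.9], [-0.6, 0.2], [0.3, 3.2], [1.5, 2.4], [1.5, -1.7], [-0.5, -0.8], [0.2, -0.9], [-2.1, -0.2], [-2.5, -2.7], [-0.5, 5.2], [2.6, 2.7], [-1.5, 1.7]]
0.12 365 [0.5131 0.0639 0.1215] [0.49508296 0.5264896 ] [0.02442503 0.07719881]
0.135 132 [0.5101 0.061  0.1344] [0.50124797 0.51894817] [0.05695946 0.06380017]
0.15000000000000002 130 [0.5109 0.0576 0.1511] [0.501728   0.51973034] [0.04995024 0.05945948]
0.16500000000000004 158 [0.5112 0.0537 0.1649] [0.50269219 0.51952434] [0.04737109 0.05709559]
0.18000000000000005 161 [0.5114 0.0494 0.1802] [0.50326801 0.51994963] [0.0436231  0.05253995]
0.19500000000000006 190 [0.5121 0.0452 0.1949] [0.5036423  0.52030309] [0.03989724 0.04865021]
0.21000000000000008 209 [0.5126 0.041  0.21  ] [0.50422664 0.52077023] [0.03532887 0.04425013]
0.2250000000000001 300 [0.513  0.0361 0.2275] [0.50477273 0.52111996] [0.0241598  0.04032163]
```

View pics/w1.png

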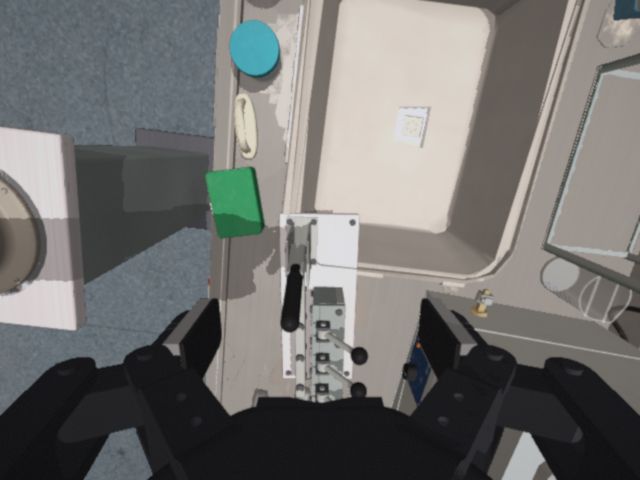

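Wrist view: handle grip spans px (292,265)–(290,325), with the arm and levers right of it. Fixture yaw ≈ 6–7°. Now I'll grasp the handle near its end.

```bash
python3 -m crank '[[-40,-15,0,0],[-83,-29,0,0],[-83,-29,40,0],[-83,-29,80,0],[-83,-29,110,0],[-83,-29,139,0],[-83,-29,139,0]]' 0.6
python3 -m crank '[[0,0,0,0],[0,0,0,0],[0,0,0,0],[0,0,0,0],[0,0,0,0],[0,0,0,0]]' 0 50
```

```text
t: 3.12
tool_pos: [0.5065, 0.0334, 0.2159]
tcp_rot: [0.66, 0.751, -0.003, -0.004]
contact_force: [-0.6, -0.4, -0.4]
grip_width: 0.0511
gripper_force: 0.0
t: 3.62
tool_pos: [0.5136, 0.0333, 0.2236]
tcp_rot: [0.66, 0.751, 0.004, 0.004]
contact_force: [7.2, 2.1, -0.3]
grip_width: 0.0139
gripper_force: 48.8
```

```bash
python3 -m crank '[[8,0,-2,0],[17,0,-4,0],[34,1,-5,0],[51,1,-4,0],[68,1,0,0],[84,2,6,0],[99,2,15,0],[99,2,15,0]]'
python3 w.py w2 handle_grip handle_pivot
```

```text
t: 4.28
tool_pos: [0.4993, 0.1335, 0.2062]
tcp_rot: [0.659, 0.752, 0.001, 0.0]
contact_force: [-0.8, -0.1, -0.2]
grip_width: 0.0001
gripper_force: 0.0
4.2833 [0.4993 0.1335 0.2062] [179.9257  -0.0514  97.5104] [ 0.1123  0.3465  1.5851  0.001   1.2087 -0.0191] [-0.7928 -0.1482 -0.1616] 8.438556053645505e-05
handle_grip 0.68 [0.5072 0.0813 0.2052] [-52.8   1.1   0.9]
```

View pics/w2.png

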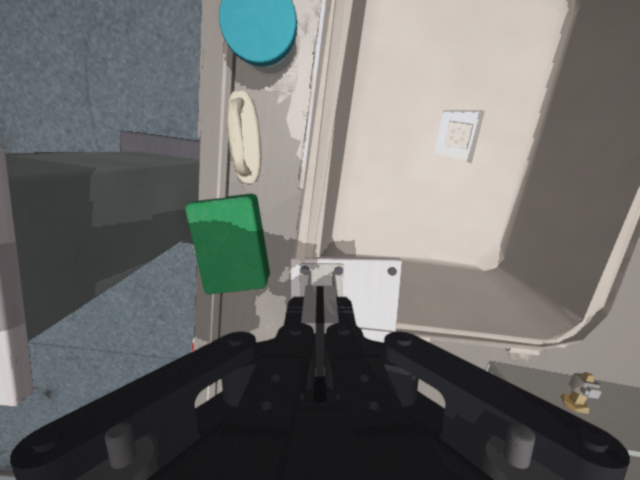

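The pads slid off; the handle now stands at about 0.5 rad on the left of the fingers (grip at (0.507, 0.081)). I'll push it with closed fingers from the other side instead.

```bash
python3 -m crank '[[0,0,-30,0],[0,0,-65,0],[-40,0,-65,0],[-80,0,-65,0],[-105,1,-65,0],[-105,1,-35,0],[-105,1,-7,0],[-105,1,-7,0]]' 0
python3 -m crank '[[15,0,0,0],[31,0,0,0],[42,0,0,0],[53,1,0,0],[63,1,5,0],[73,1,10,0],[82,1,17,0],[90,2,25,0],[97,2,34,0],[103,2,44,0],[106,2,52,0],[109,2,61,0]]'
python3 -m crank '[[2,0,6,0],[3,0,13,0],[4,0,16,0],[4,0,16,0]]'
python3 w.py w3 handle_grip
python3 -m crank '[[0,0,-40,0],[0,0,-80,0],[0,0,-120,0],[0,0,-150,0],[0,0,-150,0]]'
python3 w.py w4 handle_grip
```

```text
t: 5.1
tool_pos: [0.5117, 0.0258, 0.209]
tcp_rot: [0.661, 0.75, -0.002, -0.003]
contact_force: [-0.9, 0.0, -1.4]
grip_width: -0.0003
gripper_force: 0.0
t: 6.1
tool_pos: [0.5027, 0.1372, 0.1522]
tcp_rot: [0.66, 0.751, 0.002, 0.0]
contact_force: [0.5, 1.5, 5.5]
grip_width: -0.0003
gripper_force: 2.5
t: 6.43
tool_pos: [0.5012, 0.1402, 0.1351]
tcp_rot: [0.66, 0.751, 0.0, -0.0]
contact_force: [-0.3, -0.2, 0.1]
grip_width: 0.0001
gripper_force: 0.1
6.4333 [0.5012 0.1402 0.1351] [-179.9732   -0.0314   97.3973] [ 0.125   0.4306  1.6718  0.0006  1.0397 -0.0044] [-0.3146 -0.196   0.098 ] 5.619210409701558e-05
handle_grip 0.7 [0.4988 0.1643 0.1292] [24.2  0.7  5.9]
t: 6.95
tool_pos: [0.5038, 0.1397, 0.2924]
tcp_rot: [0.66, 0.751, 0.004, 0.004]
contact_force: [0.6, 0.3, 0.4]
grip_width: 0.0002
gripper_force: 0.0
6.95 [0.5038 0.1397 0.2924] [179.314    0.0045  97.3656] [ 0.1239  0.2892  1.4252 -0.      1.4152 -0.0046] [0.6438 0.3123 0.3714] 0.0001633029540435554
handle_grip 0.8 [0.4987 0.1653 0.1341] [ 26.   -3.7 158.3]
```

View pics/w4.png

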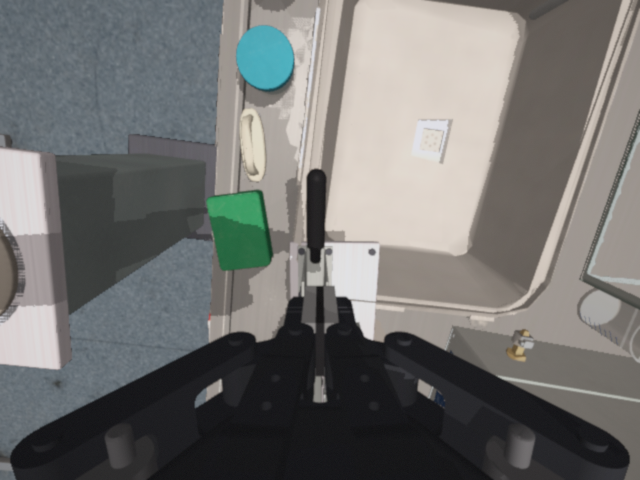

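```bash
cat > hh.py <<'E'
import numpy as np
C=np.load('wC.npy')
for y in np.arange(.11,.21,.012):
    m=(abs(C[...,1]-y)<.004)&(abs(C[...,0]-.5)<.02)&(C[...,2]>.05)&(C[...,2]<.25);q=C[m]
    if len(q)>3: print(round(y,3),len(q),np.round(np.median(q[:,0]),4),np.percentile(q[:,2],[50,95]).round(4))
E
python3 hh.py
```

```text
0.11 139 0.5036 [0.1263 0.1288]
0.122 145 0.5024 [0.1295 0.1318]
0.134 149 0.5006 [0.1326 0.1345]
0.146 156 0.4993 [0.1355 0.1378]
0.158 169 0.4982 [0.1384 0.1409]
0.17 177 0.4968 [0.1415 0.1439]
0.182 183 0.4954 [0.1445 0.1462]
0.194 17 0.4955 [0.1399 0.1421]
```

```bash
python3 -m crank '[[20,-2,40,0],[20,-2,80,0],[20,-2,115,0],[20,-2,128,0],[20,-2,128,0]]' 0 100
python3 -m crank '[[0,0,3,0],[0,0,6,0],[0,0,8,0],[0,0,8,0]]' |egrep 'pos|force'
python3 -m crank '[[0,0,3,0],[0,0,6,0],[0,0,8,0],[0,0,8,0]]'|egrep 'pos|force'
python3 -m crank '[[0,0,3,0],[0,0,6,0],[0,0,8,0],[0,0,8,0]]'|egrep 'pos|force'
python3 w.py w5 handle_grip; python3 hh.py
```

```text
t: 7.47
tool_pos: [0.4931, 0.1585, 0.152]
tcp_rot: [0.66, 0.751, -0.005, -0.004]
contact_force: [-0.6, -0.3, -0.2]
grip_width: 0.0002
gripper_force: 0.0
tool_pos: [0.4973, 0.1591, 0.1501]
contact_force: [-0.4, 0.4, 0.5]
gripper_force: 0.0
tool_pos: [0.4966, 0.1591, 0.1412]
contact_force: [-0.7, 0.6, -0.8]
gripper_force: 0.0
tool_pos: [0.497, 0.1592, 0.1332]
contact_force: [0.1, 0.4, 0.7]
gripper_force: 0.5
8.4667 [0.497  0.1592 0.1332] [179.9911  -0.0078  97.3754] [0.163  0.4348 1.6707 0.0002 1.0359 0.0342] [0.1224 0.4426 0.6902] 9.314219740766705e-05
handle_grip 0.58 [0.4975 0.1637 0.1256] [4.4 1.1 7.6]
0.11 49 0.5025 [0.1241 0.125 ]
0.146 159 0.4958 [0.1825 0.1878]
0.158 554 0.4965 [0.182  0.1925]
0.17 14852 0.494 [0.213  0.2294]
0.182 3459 0.5058 [0.2323 0.2371]
0.194 231 0.495 [0.1335 0.1366]
```

```bash
python3 - <<'E'
from h import *
snap('side','s5'); p=cv2.imread('pics/s5.png')
cv2.imwrite('pics/s5c.png',cv2.resize(p[60:300,180:400],None,fx=2.5,fy=2.5,interpolation=cv2.INTER_CUBIC))
E
```

```text
(no output)
```

View pics/s5c.png

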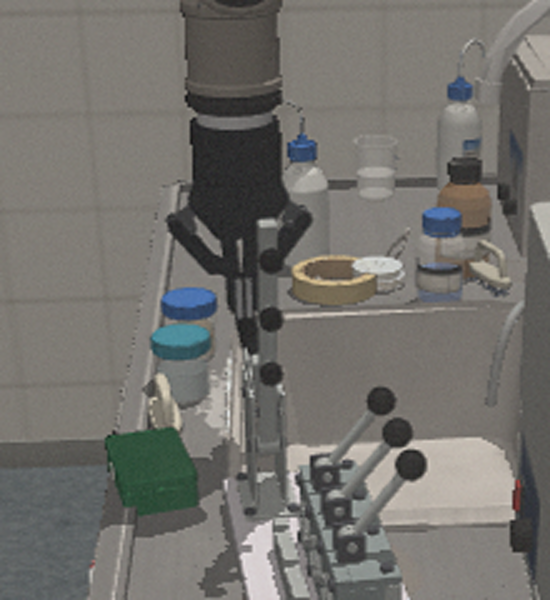

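The arm now stands nearly upright (crop px (268,330)) with the handle under the fingers. I'll press further.

```bash

python3 -m crank '[[0,0,3,0],[0,0,6,0],[0,0,9,0],[0,0,9,0]]' |egrep 'pos|force'
python3 -m crank '[[0,0,3,0],[0,0,6,0],[0,0,9,0],[0,0,9,0]]'|egrep 'pos|force'
python3 -m crank '[[0,0,-40,0],[0,0,-80,0],[0,0,-120,0],[0,0,-160,0],[0,0,-160,0]]' 
python3 w.py w6 handle_grip; python3 hh.py
```

```text
tool_pos: [0.4967, 0.1591, 0.1238]
contact_force: [0.0, 0.4, 0.1]
gripper_force: 0.3
tool_pos: [0.4965, 0.1589, 0.1147]
contact_force: [0.0, 0.1, 0.1]
gripper_force: 0.0
t: 9.7
tool_pos: [0.4999, 0.1594, 0.2834]
tcp_rot: [0.66, 0.751, 0.005, 0.005]
contact_force: [0.8, -1.1, 0.2]
grip_width: 0.0002
gripper_force: 0.0
9.7 [0.4999 0.1594 0.2834] [179.2111   0.001   97.373 ] [ 0.1628  0.2967  1.4394 -0.0005  1.3918  0.0342] [ 0.7591 -1.0761  0.2478] 0.0001728651866018338
handle_grip 0.96 [0.4986 0.1657 0.1074] [  6.5  -2.9 176. ]
0.11 127 0.5036 [0.1145 0.1163]
0.122 138 0.5027 [0.1148 0.1169]
0.134 138 0.5011 [0.1146 0.1166]
0.146 144 0.4998 [0.1148 0.1168]
0.158 149 0.4983 [0.1152 0.1171]
0.17 155 0.497 [0.1154 0.1172]
0.182 165 0.4957 [0.1153 0.1176]
0.194 82 0.4952 [0.113  0.1155]
```

```bash
cat > tip.py <<'E'
from h import *
s=arm.observe();p,d=arm.capture('wrist')
C=cloud('wrist',s,d);M=np.linalg.inv(T(s));Q=C@M[:3,:3].T+M[:3,3]
m=(abs(Q[...,0])<.06)&(abs(Q[...,1])<.08)&(Q[...,2]<.05)&(d>0)
q=Q[m];print(len(q),q.min(0),q.max(0),s['grip_width'])
for z in np.arange(-.06,.05,.01):
    k=q[abs(q[:,2]-z)<.005]
    if len(k): print(round(z,3),len(k),k.min(0).round(3),k.max(0).round(3))
E
python3 tip.py
python3 - <<'E'
import cv2;p=cv2.imread('pics/w6.png');cv2.imwrite('pics/w6c.png',cv2.resize(p[220:440,200:440],None,fx=2.5,fy=2.5))
E
```

```text
68249 [-0.01365458 -0.06376151 -0.10553521] [ 0.02018386  0.06106308 -0.00560361] -0.00015876452326680395
-0.06 7360 [-0.01  -0.045 -0.065] [ 0.013  0.043 -0.055]
-0.05 3644 [-0.014 -0.037 -0.055] [ 0.013  0.035 -0.045]
-0.04 1118 [-0.014 -0.022 -0.045] [ 0.012  0.02  -0.035]
-0.03 730 [ 0.005 -0.015 -0.035] [ 0.01   0.012 -0.025]
-0.02 690 [ 0.004 -0.015 -0.025] [ 0.01   0.012 -0.015]
-0.01 440 [ 0.004 -0.015 -0.015] [ 0.01   0.012 -0.006]
```

View pics/w6c.png

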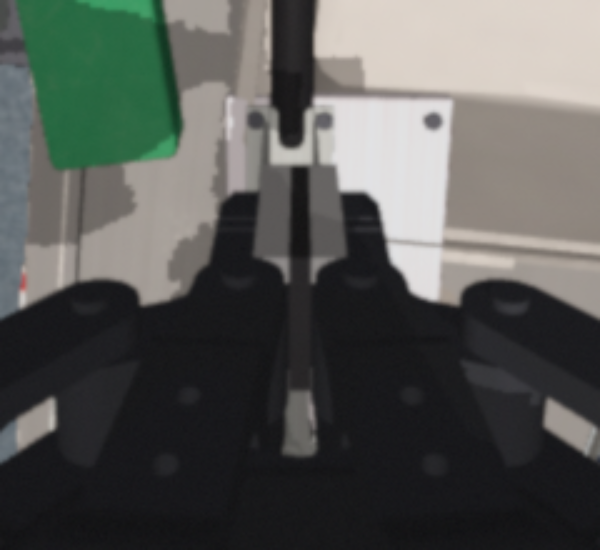

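Handle is level (top z 0.115 all along), clamp fully open. Also noted: the fingertips are effectively at about TCP height, so I'll descend by force. Over to the bars now.

```bash
python3 -m crank '[[0,0,-40,0],[0,0,-80,0],[-40,0,-80,0],[-80,0,-80,0],[-120,-2,-80,0],[-160,-4,-80,2],[-200,-6,-80,4],[-240,-8,-80,6],[-280,-9,-80,8],[-320,-10,-70,10],[-360,-12,-45,10],[-395,-13,-10,10]]' 0.55 100
python3 -m crank '[[0,0,30,0],[-10,-3,60,0],[-10,-3,80,0],[-10,-3,80,0]]'
cat > bars.py <<'E'
import sys
from h import *
np.set_printoptions(precision=4,suppress=True)
s,p,d=snap('wrist',sys.argv[1]);C=cloud('wrist',s,d);np.save('wC.npy',C)
print(s['t'],s['tool_pos'],np.degrees(R.from_quat(s['tcp_rot']).as_euler('xyz')),s['joint_pos'])
for r in arm.pinpoint('wrist','bar_a'): print(round(r['conf'],2),np.round(r['position'],4))
for r in arm.masks_of('wrist','bar_a'):
    q=C[r['pixels']];q=q[(q[:,2]>.015)&(q[:,2]<.03)]
    if len(q)>30:
        (c,wh,a)=cv2.minAreaRect((q[:,:2]*1000).astype(np.float32));t=q[q[:,2]>np.percentile(q[:,2],50)]
        print('mask',round(r['conf'],2),len(q),'top z',np.percentile(q[:,2],[50,90]),'c',np.round(c,1),np.round(wh,1),'ang',a if wh[0]>wh[1] else a+90)
E
python3 bars.py w7
```

```text
t: 10.85
tool_pos: [0.5335, -0.2277, 0.2932]
tcp_rot: [0.724, 0.69, -0.0, 0.0]
contact_force: [0.1, -0.0, -0.3]
grip_width: 0.0475
gripper_force: 0.0
t: 11.18
tool_pos: [0.5269, -0.2335, 0.2075]
tcp_rot: [0.724, 0.69, -0.002, -0.007]
contact_force: [0.0, 0.4, -1.1]
grip_width: 0.0474
gripper_force: 0.0
11.1833 [ 0.5269 -0.2335  0.2075] [-179.3108   -0.3706   87.2961] [-0.5501  0.4612  1.4007 -0.0001  1.2934 -0.5029]
0.8 [ 0.4653 -0.2945  0.0131]
0.74 [ 0.6167 -0.2929  0.011 ]
0.7 [ 0.5459 -0.2773  0.0075]
mask 0.9 1721 top z [0.0217 0.0229] c [ 467.  -294.7] [119.6  22.1] ang 85.48759460449219
mask 0.72 1611 top z [0.0216 0.023 ] c [ 609.8 -280.1] [92.1 22.4] ang 81.01148223876953
mask 0.59 2121 top z [0.0216 0.0228] c [ 541.6 -278.3] [119.   22.2] ang 87.66554260253906
```

```bash
python3 -m crank '[[-16,16,40,0],[-16,16,80,0],[-16,16,120,0],[-16,16,150,0],[-16,16,170,0],[-16,16,170,0],[-16,16,170,0]]'|egrep 'pos|force'
python3 tip.py
python3 -m crank '[[0,0,3,0],[0,0,6,0],[0,0,6,0]]'|egrep 'pos|force'
python3 -m crank '[[0,0,3,0],[0,0,5,0],[0,0,5,0]]'|egrep 'pos|force'
```

```text
tool_pos: [0.5463, -0.2513, 0.0455]
contact_force: [0.7, -0.5, 1.1]
gripper_force: 0.0
113047 [-0.05999633 -0.07999861 -0.10518048] [0.05997127 0.07999851 0.04817739] 0.04730859073699888
-0.06 9723 [-0.014 -0.059 -0.065] [ 0.013  0.057 -0.055]
-0.05 2446 [-0.014 -0.057 -0.055] [ 0.013  0.054 -0.045]
-0.04 1572 [-0.013 -0.041 -0.045] [ 0.06   0.039 -0.035]
-0.03 1463 [-0.013 -0.038 -0.035] [ 0.06   0.036 -0.025]
-0.02 1053 [-0.013 -0.038 -0.025] [ 0.06   0.036 -0.015]
-0.01 607 [-0.013 -0.038 -0.015] [ 0.06   0.035 -0.005]
0.0 23 [-0.01  -0.025 -0.005] [0.06  0.023 0.004]
0.01 5 [0.058 0.007 0.006] [0.059 0.008 0.015]
0.02 8037 [-0.06  -0.08   0.017] [0.058 0.077 0.025]
0.03 6903 [-0.06  -0.08   0.025] [0.06  0.08  0.035]
0.04 7810 [-0.06  -0.08   0.035] [0.06  0.08  0.045]
tool_pos: [0.546, -0.2515, 0.0397]
contact_force: [-0.4, 0.2, 0.4]
gripper_force: 0.0
tool_pos: [0.5454, -0.2512, 0.0333]
contact_force: [-0.2, 0.3, -0.4]
gripper_force: 0.0
```

```bash
python3 -m crank '[[0,-2,4,0],[0,-2,8,0],[0,-2,12,0],[0,-2,12,0]]'|egrep 'pos|force'
python3 -m crank '[[0,0,3,0],[0,0,6,0],[0,0,6,0]]'|egrep 'pos|force'
python3 -m crank '[[0,0,2,0],[0,0,4,0],[0,0,4,0]]'|egrep 'pos|force'
```

```text
tool_pos: [0.5429, -0.2509, 0.0205]
contact_force: [-0.0, 0.2, -1.2]
gripper_force: 0.0
tool_pos: [0.5433, -0.251, 0.015]
contact_force: [-0.4, -0.5, 0.4]
gripper_force: 0.0
tool_pos: [0.5434, -0.2511, 0.0113]
contact_force: [-0.6, -0.1, 0.5]
gripper_force: 0.0
```

```bash
python3 -m crank '[[0,0,2,0],[0,0,4,0],[0,0,4,0]]'|egrep 'pos|force'
python3 -m crank '[[0,0,2,0],[0,0,4,0],[0,0,4,0]]'|egrep 'pos|force'
python3 -m crank '[[0,0,2,0],[0,0,2,0]]'|egrep 'pos|force'
```

```text
tool_pos: [0.5433, -0.2511, 0.0072]
contact_force: [-0.8, -0.5, 0.3]
gripper_force: 0.0
tool_pos: [0.5433, -0.251, 0.0032]
contact_force: [0.4, 0.8, 0.1]
gripper_force: 0.0
tool_pos: [0.5434, -0.2511, 0.0013]
contact_force: [0.2, 0.1, -0.3]
gripper_force: 0.0
```

```bash
python3 -m crank '[[0,0,0,0],[0,0,0,0],[0,0,0,0],[0,0,0,0],[0,0,0,0],[0,0,0,0],[0,0,0,0],[0,0,0,0]]' 0 100|egrep 'pos|rot|force|width'
python3 tip.py
```

```text
tool_pos: [0.5437, -0.2513, 0.0021]
tcp_rot: [0.723, 0.691, 0.0, 0.0]
contact_force: [-0.7, 1.5, 4.6]
grip_width: 0.0216
gripper_force: 74.0
129281 [-0.05807188 -0.07999862 -0.10519665] [0.05999704 0.07999949 0.00494725] 0.021619276785880964
-0.06 8719 [-0.014 -0.052 -0.065] [ 0.06   0.049 -0.055]
-0.05 3384 [-0.012 -0.046 -0.055] [ 0.06   0.043 -0.045]
-0.04 1394 [-0.013 -0.034 -0.045] [ 0.058  0.032 -0.035]
-0.03 941 [-0.013 -0.026 -0.035] [ 0.01   0.023 -0.025]
-0.02 14523 [-0.045 -0.08  -0.025] [ 0.033  0.08  -0.015]
-0.01 7041 [-0.047 -0.08  -0.015] [ 0.06   0.08  -0.005]
0.0 39304 [-0.058 -0.08  -0.005] [0.06  0.08  0.005]
```

Gripped (width reading runs ~4 mm low, as with the handle). Lift, turn, and hover in front of collet 3.

```bash
python3 -m crank '[[0,0,-20,0],[0,0,-60,0],[0,0,-100,0],[0,-20,-135,-7],[15,-40,-155,-14],[30,-60,-160,-21],[45,-80,-160,-28],[60,-100,-160,-35],[76,-105,-160,-42],[76,-105,-160,-49],[76,-105,-160,-56],[76,-105,-160,-63]]'|egrep 'pos|rot|force|width'
python3 -m crank '[[0,0,0,-7],[0,0,0,-14],[0,0,0,-21],[0,0,0,-28],[0,0,0,-35],[0,0,0,-36],[0,0,0,-36],[0,0,0,-36]]'|egrep 'pos|rot|force|width'
python3 w.py w8 fixture home_1 lever_1_ball bar_a
python3 - <<'E'
from h import *
C=np.load('wC.npy')
M=np.array([.5465,-.107]);c,s=np.cos(.11),np.sin(.11)
X=(C[...,0]-M[0])*c+(C[...,1]-M[1])*s;Y=-(C[...,0]-M[0])*s+(C[...,1]-M[1])*c;Z=C[...,2]
m=(abs(X)<.008)&(Z>.05)&(Z<.076)&(abs(Y)<.08)
print('front',m.sum());a=np.polyfit(Y[m],X[m],1);print(a)
for y in np.arange(-.08,.081,.02):
    k=m&(abs(Y-y)<.01); print(round(y,2),k.sum(),np.median(X[k]) if k.any() else None)
m=(Z>.074)&(Z<.085)&(X>-.004)&(X<.05)&(abs(Y)<.1);print('top y ext',np.percentile(Y[m],[0,1,99,100]),np.percentile(Z[m],50))
m=(Z>.032)&(Z<.038)&(X>-.03)&(X<-.008);print('rest',np.median(Z[m]),np.percentile(X[m],[2,98]),np.percentile(Y[m],[2,98]))
m=(Z>.0385)&(Z<.0435)&(X>-.03)&(X<-.008)&(abs(Y)<.1);h,e=np.histogram(Y[m],np.arange(-.1,.1,.002));print([(round(e[i],3),h[i]) for i in range(len(h)) if h[i]>3])
np.savez('f.npz',X=X,Y=Y,Z=Z)
E
```

```text
tool_pos: [0.4418, -0.1701, 0.1614]
tcp_rot: [0.253, 0.968, 0.0, -0.0]
contact_force: [0.2, -0.2, -1.8]
grip_width: 0.0204
gripper_force: 98.3
tool_pos: [0.442, -0.1704, 0.1614]
tcp_rot: [-0.054, 0.999, 0.0, -0.0]
contact_force: [0.2, -0.8, -1.6]
grip_width: 0.0204
gripper_force: 98.3
16.35 [ 0.442  -0.1704  0.1614] [ 179.978    -0.02   -173.8195] [-0.5301  0.3208  1.7623  0.0001  1.059  -2.2088] [ 0.2362 -0.8178 -1.6389] 0.0204113636849464
home_1 0.65 [ 0.5219 -0.1097  0.0483] [-86.   51.7 113.1]
home_1 0.52 [ 0.6151 -0.2888  0.0104] [-159.4 -136.4  150.9]
bar_a 0.83 [ 0.617  -0.291   0.0118] [-161.  -138.8  149.5]
bar_a 0.69 [ 0.467  -0.2953  0.013 ] [ -11.5 -126.9  148.3]
bar_a 0.66 [ 0.4714 -0.1648  0.1644] [-29.8   2.4  -3. ]
front 58
[-0.00941098 -0.0032111 ]
-0.08 31 -0.0031353297856492783
-0.06 0 None
-0.04 13 -0.00286640200495564
-0.02 14 -0.0035638122491323783
0.0 0 None
0.02 0 None
0.04 0 None
0.06 0 None
0.08 0 None
top y ext [-0.08130939 -0.08117966  0.06941646  0.07013593] 0.08001474034507153
rest 0.03481836409975747 [-0.02440822 -0.02048602] [0.0142485  0.07174012]
[(np.float64(0.012), np.int64(4)), (np.float64(0.014), np.int64(13)), (np.float64(0.016), np.int64(16)), (np.float64(0.018), np.int64(17)), (np.float64(0.02), np.int64(17)), (np.float64(0.022), np.int64(17)), (np.float64(0.024), np.int64(22)), (np.float64(0.026), np.int64(19)), (np.float64(0.028), np.int64(22)), (np.float64(0.03), np.int64(20)), (np.float64(0.032), np.int64(20)), (np.float64(0.034), np.int64(7)), (np.float64(0.06), np.int64(7)), (np.float64(0.062), np.int64(13)), (np.float64(0.064), np.int64(14)), (np.float64(0.066), np.int64(18)), (np.float64(0.068), np.int64(21)), (np.float64(0.07), np.int64(27)), (np.float64(0.072), np.int64(9))]
```

View pics/w8.png

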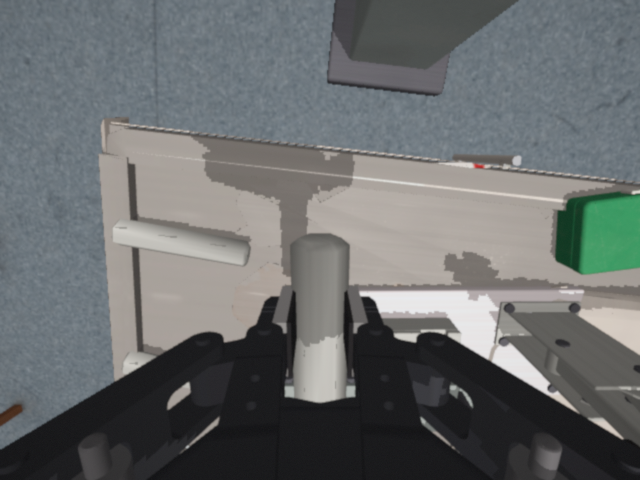

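This orientation shows only the bar's tail (px (320,240–400)) and hides the collets. I'll turn half round at the hover so the camera looks over the fixture, and use the bar held in view to cancel the hand-eye error.

```bash
python3 -m crank '[[0,20,-20,7],[0,40,-40,14],[0,50,-40,21],[0,50,-40,28],[0,50,-40,35],[0,50,-40,42],[0,50,-40,49],[0,50,-40,56],[0,50,-40,63],[0,50,-40,70],[0,50,-40,77],[0,50,-40,84]]'|egrep 'pos|rot|width'
python3 -m crank '[[0,0,0,7],[0,0,0,14],[0,0,0,21],[0,0,0,28],[0,0,0,35],[0,0,0,42],[0,0,0,49],[0,0,0,56],[0,0,0,63],[0,0,0,70],[0,0,0,77],[0,0,0,84]]'|egrep 'pos|rot|width'
python3 -m crank '[[0,0,0,7],[0,0,0,12],[0,0,0,12],[0,0,0,12]]'|egrep 'pos|rot|width'
python3 w.py w9 fixture home_1 lever_1_ball
```

```text
tool_pos: [0.4366, -0.1208, 0.2017]
tcp_rot: [0.629, 0.777, 0.0, 0.0]
grip_width: 0.0203
tool_pos: [0.4366, -0.1208, 0.2017]
tcp_rot: [0.988, 0.156, 0.0, -0.0]
grip_width: 0.0203
tool_pos: [0.4366, -0.1208, 0.2016]
tcp_rot: [0.998, 0.057, 0.0, -0.0]
grip_width: 0.0206
18.9333 [ 0.4366 -0.1208  0.2016] [-179.9965   -0.0092    6.51  ] [-0.4395  0.2378  1.7551  0.0001  1.1486  1.0177] [-0.5683 -0.2527 -1.9739] 0.020594683164723432
fixture 0.8 [ 0.5462 -0.1016 -0.0025] [111.   -6.6 204.2]
home_1 0.98 [ 0.5206 -0.1125  0.0498] [ 84.4   1.3 151.9]
home_1 0.81 [ 0.5137 -0.0575  0.0487] [ 83.8 -54.1 153. ]
home_1 0.27 [ 0.4654 -0.2962  0.0103] [  8.7 177.6 191.3]
```

View pics/w9.png

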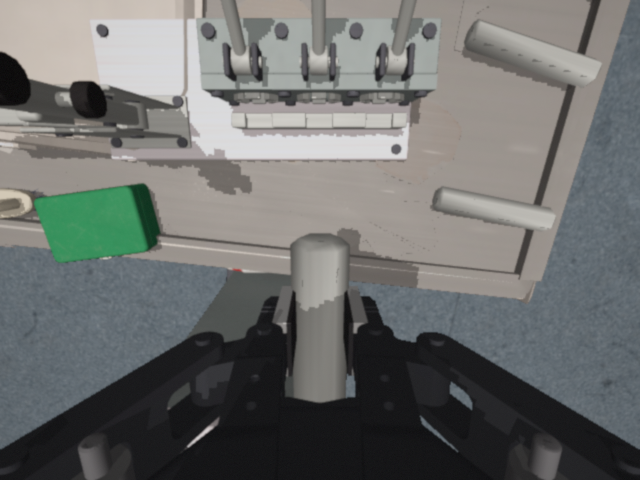

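The view shows the headstock at px (201–438, 18–95), rest bar at (232–408, 120), and the held stub at (291–349, 240). Fit the fixture in the tool frame from this cloud.

```bash
cat > fx.py <<'E'
from h import *
np.set_printoptions(precision=2,suppress=True)
C=np.load('wC.npy');s=arm.observe();M=np.linalg.inv(T(s));Q=(C@M[:3,:3].T+M[:3,3])*1000
x,y,z=Q[...,0],Q[...,1],Q[...,2];W=C[...,2]
m=(W>.074)&(W<.086)&(x>80)&(x<180)&(abs(y)<120)
n,lab,st,_=cv2.connectedComponentsWithStats(m.astype(np.uint8));k=lab==1+st[1:,4].argmax()
print('headstock top z',np.median(W[k])*1000,cv2.minAreaRect(np.stack([x[k],y[k]],-1).astype(np.float32)))
# front edge per y, side edges per x
f=[(yy,np.min(x[k&(abs(y-yy)<3)])) for yy in range(-75,80,6)];f=np.array(f);print('front edge',np.polyfit(f[:,0],f[:,1],1),np.round(f[:,1],1))
e=np.array([(xx,y[k&(abs(x-xx)<3)].min(),y[k&(abs(x-xx)<3)].max()) for xx in range(int(x[k].min())+6,int(x[k].max())-5,6)]);print('sides',e)
m=(W>.030)&(W<.045)&(x>70)&(x<110)&(abs(y)<120)
n,lab,st,_=cv2.connectedComponentsWithStats(m.astype(np.uint8));r=lab==1+st[1:,4].argmax();print('rest z',np.percentile(W[r]*1000,[5,50,95]),cv2.minAreaRect(np.stack([x[r],y[r]],-1).astype(np.float32)))
b=(abs(y)<25)&(x>-10)&(x<40)&(abs(z+9)<25)
for xx in (12,18,24,28):
    q=b&(abs(x-xx)<2); print('stub',xx,y[q].min(),y[q].max(),'top z',np.percentile(z[q],5))
print('stub end',x[b].max())
m=(W>.008)&(W<.016)&(x>40)&(x<80)&(abs(y)<150)
f=[(yy,x[m&(abs(y-yy)<3)].min()) for yy in range(-75,70,8) if (m&(abs(y-yy)<3)).any()];f=np.array(f);print('base front',np.polyfit(f[:,0],f[:,1],1))
E
python3 fx.py
```

```text
headstock top z 80.13133728684174 ((131.91294860839844, 0.5759658813476562), (50.48284912109375, 172.6916961669922), 0.059223610907793045)
front edge [ -0.   109.59] [106.8 109.6 110.6 110.7 110.7 110.6 110.6 110.7 106.8 106.9 110.6 110.7
 110.7 110.6 110.7 110.6 106.9 106.8 106.9 110.7 110.7 110.7 110.6 110.7
 110.8 106.6]
sides [[112.   -85.31  86.53]
 [118.   -85.78  86.54]
 [124.   -85.13  86.15]
 [130.   -85.39  86.15]
 [136.   -85.47  86.92]
 [142.   -84.88  86.79]
 [148.   -85.18  86.25]]
rest z [34.15 39.96 42.  ] ((92.94702911376953, 0.5506820678710938), (151.59274291992188, 12.143515586853027), 89.96234893798828)
stub 12 -15.098320798993203 17.588512959289897 top z -22.67226755891106
stub 18 -11.478395760015609 14.152194273293617 top z -20.68966834393176
stub 24 -11.2877674258354 13.969913380786043 top z -20.804253855333723
stub 28 -11.301476768403374 13.938022519941113 top z -20.744690855655197
stub end 33.00343892155189
base front [ 0.   59.29]
```

```bash
cat > ff.py <<'E'
import sys
from h import *
O=np.array([.5466,-.1075]);PS=np.radians(6.51)
def f2w(x,y): c,s=np.cos(PS),np.sin(PS);return O+np.array([c*x-s*y,s*x+c*y])/1000
def pf(s):
    c,n=np.cos(PS),np.sin(PS);d=(np.array(s['tool_pos'][:2])-O)*1000;return c*d[0]+n*d[1],-n*d[0]+c*d[1],s['tool_pos'][2]*1000
if __name__=='__main__':
    s=arm.observe();yaw=np.degrees(R.from_quat(s['tcp_rot']).as_euler('xyz')[2])
    print('t %.1f TCP fixture'%s['t'],np.round(pf(s),1),'toolx-yaw rel',round(yaw-6.51,2),'F',np.round(s['contact_force'],1),'w',round(s['grip_width'],4),'gf',round(s['gripper_force'],1))
    if len(sys.argv)>3:
        x,y,z=map(float,sys.argv[1:4]);print('shift',totool(s,np.append(f2w(x,y),z/1000)))
E
python3 -m crank '[[0,0,0,-7],[0,0,0,-14],[0,0,0,-21],[0,0,0,-28],[0,0,0,-35],[0,0,0,-42],[0,0,0,-49],[0,0,0,-56],[0,0,0,-63],[0,0,0,-70],[0,0,0,-77],[0,0,0,-84]]'|egrep 'xx'
python3 -m crank '[[0,0,0,-7],[0,0,0,-14],[0,0,0,-21],[0,0,0,-28],[0,0,0,-35],[0,0,0,-42],[0,0,0,-49],[0,0,0,-56],[0,0,0,-63],[0,0,0,-70],[0,0,0,-77],[0,0,0,-84]]'|egrep 'xx'
python3 -m crank '[[0,0,0,-7],[0,0,0,-12],[0,0,0,-12],[0,0,0,-12]]'|egrep 'xx'
python3 ff.py -98 0 60; python3 tip.py|head -1
```

```text
t 21.5 TCP fixture [-110.9   -0.7  201.6] toolx-yaw rel -180.25 F [-0.5 -0.9 -1.5] w 0.0206 gf 98.6
shift [-12.9   0.8 141.6]
77684 [-0.04447347 -0.06576116 -0.10533199] [ 0.03578648  0.06375356 -0.00027656] 0.020580042219710964
```

```bash
python3 -m crank '[[-13,1,30,-0.2],[-13,1,65,-0.2],[-13,1,100,-0.2],[-13,1,130,-0.2],[-13,1,148,-0.2],[-13,1,156,-0.2],[-13,1,158,-0.2],[-13,1,158,-0.2],[-13,1,158,-0.2]]' >/dev/null; python3 ff.py -98 0 37
python3 -m crank '[[0,0,2,0],[0,0,4,0],[0,0,4,0],[0,0,4,0]]' >/dev/null; python3 ff.py -98 0 37
python3 -m crank '[[0,0,1,0],[0,0,2,0],[0,0,2,0],[0,0,2,0]]' >/dev/null; python3 ff.py -98 0 37
```

```text
t 22.3 TCP fixture [-96.9  -0.3  44.8] toolx-yaw rel -179.97 F [ 0.5  0.2 -1.5] w 0.0204 gf 98.5
shift [1.1 0.3 7.8]
t 22.6 TCP fixture [-97.7   0.2  40. ] toolx-yaw rel -179.94 F [-0.1  0.  -1.7] w 0.0204 gf 98.6
shift [ 0.3 -0.2  3. ]
t 22.9 TCP fixture [-97.8   0.3  37.6] toolx-yaw rel -179.94 F [ 0.2  0.1 -1.3] w 0.0203 gf 98.6
shift [ 0.2 -0.3  0.6]
```

```bash
python3 -m crank '[[-3,0,0.5,0],[-6,0,0.5,0],[-9,0,0.5,0],[-12,0,0.5,0],[-12,0,0.5,0]]' >/dev/null; python3 ff.py -53 0 37
python3 -m crank '[[-4,0,0,0],[-8,0,0,0],[-8,0,0,0]]' >/dev/null; python3 ff.py -53 0 37
```

```text
t 23.4 TCP fixture [-84.9   0.1  37.2] toolx-yaw rel -179.92 F [ 0.7 -0.6 -1.4] w 0.0205 gf 98.6
shift [-31.9  -0.1   0.3]
t 23.6 TCP fixture [-76.8   0.1  37.2] toolx-yaw rel -179.93 F [ 1.  -0.1 -1.6] w 0.0207 gf 98.6
shift [-23.8  -0.1   0.3]
```

```bash
python3 -m crank '[[-5,0,0,0],[-10,0,0,0],[-15,0,0,0],[-20,0,0,0],[-20,0,0,0]]' >/dev/null; python3 ff.py -53 0 37
python3 -m crank '[[-1,0,0,0],[-2,0,0,0],[-3,0,0,0],[-3,0,0,0]]' >/dev/null; python3 ff.py -53 0 37
python3 -m crank '[[-1,0,0,0],[-2,0,0,0],[-2,0,0,0]]' >/dev/null; python3 ff.py -53 0 37
```

```text
t 24.0 TCP fixture [-56.5   0.1  37.2] toolx-yaw rel -179.92 F [ 0.9  0.6 -0.7] w 0.0206 gf 98.6
shift [-3.5 -0.1  0.2]
t 24.4 TCP fixture [-54.8   0.3  37.2] toolx-yaw rel -179.94 F [-1.2  0.4 -0.6] w 0.0204 gf 98.7
shift [-1.8 -0.3  0.2]
t 24.6 TCP fixture [-52.6   0.3  37.2] toolx-yaw rel -179.94 F [0.4 0.1 0.3] w 0.0204 gf 98.7
shift [ 0.4 -0.3  0.2]
```

```bash
python3 -m crank '[[-1,0,0,0],[-2,0,0,0],[-2,0,0,0]]' >/dev/null; python3 ff.py -53 0 37
python3 -m crank '[[-1,0,0,0],[-2,0,0,0],[-2,0,0,0]]' >/dev/null; python3 ff.py -53 0 37
```

```text
t 24.9 TCP fixture [-50.6   0.3  37.2] toolx-yaw rel -179.93 F [-0.5  0.2  0.1] w 0.0202 gf 98.8
shift [ 2.4 -0.3  0.2]
t 25.1 TCP fixture [-50.6   0.3  37.1] toolx-yaw rel -179.91 F [-7.5 -2.9  6.3] w 0.0208 gf 99.3
shift [ 2.4 -0.3  0.1]
```

```bash
python3 - <<'E'
import numpy as np
for c in('top','side'):
    C=np.load(f'{c}C.npy');m=(C[...,2]>.03)&(C[...,2]<.5)&(C[...,1]>-.3)&(C[...,1]<.05)&(C[...,0]>.63)
    q=C[m];print(c,len(q),np.percentile(q[:,0],[0,1,5]),q[q[:,0].argsort()[:300:50]].round(3).tolist())
E
python3 -m crank '[[0,0,0,0],[0,0,0,0],[0,0,0,0],[0,0,0,0]]' 0.42 >/dev/null;python3 ff.py -51 0 37
python3 -m crank '[[0,0,-20,0],[0,0,-50,0],[0,0,-90,0],[0,0,-130,0],[0,0,-165,0],[0,0,-165,0]]' >/dev/null; python3 ff.py 100 0 200
```

```text
top 31448 [0.68903937 0.69332093 0.69804791] [[0.689, -0.121, 0.077], [0.692, -0.282, 0.135], [0.692, -0.293, 0.238], [0.692, -0.3, 0.268], [0.693, -0.29, 0.236], [0.693, -0.121, 0.078]]
side 20440 [0.69090501 0.69368796 0.69737886] [[0.691, -0.131, 0.066], [0.693, -0.3, 0.21], [0.693, -0.287, 0.157], [0.693, -0.299, 0.262], [0.694, -0.286, 0.216], [0.694, -0.274, 0.182]]
t 25.4 TCP fixture [-48.3   0.2  37.2] toolx-yaw rel -179.93 F [-0.8 -0.3  0.1] w 0.0359 gf 0.0
shift [ 2.7 -0.2  0.2]
t 25.9 TCP fixture [-45.4  -1.3 209.5] toolx-yaw rel -179.92 F [ 1.6 -0.  -0.5] w 0.0361 gf 0.0
shift [-145.3    1.1   11.3]
```

Bar met the stop (−7.5 N). The appliance front at x≈0.69 leaves little room behind the balls, so I'll pinch lever 2's ball sideways and carry it along its arc.

```bash
python3 -m crank '[[-35,0,0,0],[-70,0,0,0],[-107,1,0,0],[-107,1,0,0],[-107,1,35,0],[-107,1,60,0],[-107,1,73,0],[-107,1,73,0],[-107,1,73,0]]' 0.42 60 >/dev/null; python3 ff.py 62 0 136
python3 w.py w10 lever_1_ball | tail -4
```

```text
t 26.7 TCP fixture [ 58.    1.5 128.6] toolx-yaw rel -179.93 F [ 0.4 -0.4 -0.9] w 0.036 gf 0.0
shift [-4.  -1.5 -7.4]
26.6833 [ 0.604  -0.0994  0.1286] [ 179.9648   -0.0633 -173.4202] [-0.2883  0.5898  1.4083  0.0001  1.1448 -1.974 ] [ 0.3978 -0.4283 -0.9282] 0.036023013173336546
lever_1_ball 0.77 [ 0.6027 -0.0468  0.1486] [ -4.7  52.4 -19.9]
lever_1_ball 0.24 [ 0.4652 -0.2946  0.0113] [ 160.1 -178.1  117.4]
```

```bash
python3 -m crank '[[-4,-1,-6,0],[-4,-1,-6,0],[-4,-1,-6,0]]' >/dev/null; python3 ff.py 62 0 136
python3 -m crank '[[0,0,0,0],[0,0,0,0],[0,0,0,0],[0,0,0,0],[0,0,0,0]]' 0 60 >/dev/null; python3 ff.py 62 0 136
```

```text
t 27.0 TCP fixture [ 63.1   0.  136.8] toolx-yaw rel -179.93 F [-0.4 -0.  -0.1] w 0.0359 gf 0.0
shift [ 1.2 -0.   0.8]
t 27.4 TCP fixture [6.270e+01 1.000e-01 1.358e+02] toolx-yaw rel -179.94 F [ 0.8 -1.4  5.4] w 0.0181 gf 58.6
shift [ 0.7 -0.1 -0.2]
```

```bash
python3 -m crank '[[6,0,-5,0],[13,0,-9,0],[21,0,-13,0],[29,0,-16,0],[38,0,-17,0],[47,0,-18,0],[54,0,-18,0],[59,0,-17,0],[61,0,-17,0],[61,0,-17,0]]' >/dev/null; python3 ff.py 4 0 153
python3 -m crank '[[0,0,0,0],[0,0,0,0],[0,0,0,0],[0,0,-20,0],[0,0,-50,0],[0,0,-60,0],[0,0,-60,0]]' 0.42 >/dev/null; python3 ff.py
python3 - <<'E'
from h import *
for c in('side','top'):
    snap(c,c+'11')
    for l in('lever_1_ball','bar_a'):
        for r in arm.pinpoint(c,l): print(c,l,round(r['conf'],2),np.round(r['position'],4))
E
```

```text
t 28.3 TCP fixture [  1.    0.4 152.5] toolx-yaw rel -179.95 F [ 0.5 -0.4  0.5] w -0.0003 gf 0.0
shift [-3.  -0.4 -0.5]
t 28.9 TCP fixture [  2.8  -0.3 215. ] toolx-yaw rel -179.92 F [-0.1  1.   0.1] w 0.036 gf 0.0
side lever_1_ball 0.5 [ 0.5998 -0.046   0.1478]
side bar_a 0.84 [ 0.472  -0.2941  0.0098]
side bar_a 0.83 [ 0.6113 -0.2942  0.0146]
side bar_a 0.79 [ 0.5212 -0.1118  0.046 ]
top lever_1_ball 0.15 [ 0.5198 -0.1075  0.0455]
top bar_a 0.95 [ 0.6117 -0.2922  0.0153]
top bar_a 0.76 [ 0.4673 -0.2902  0.0081]
top bar_a 0.57 [ 0.5212 -0.1105  0.0479]
```

```bash
python3 - <<'E'
import cv2
p=cv2.imread('pics/side11.png')
cv2.imwrite('pics/s11c.png',cv2.resize(p[150:340,220:400],None,fx=3,fy=3,interpolation=cv2.INTER_CUBIC))
E
```

```text
(no output)
```

View pics/s11c.png

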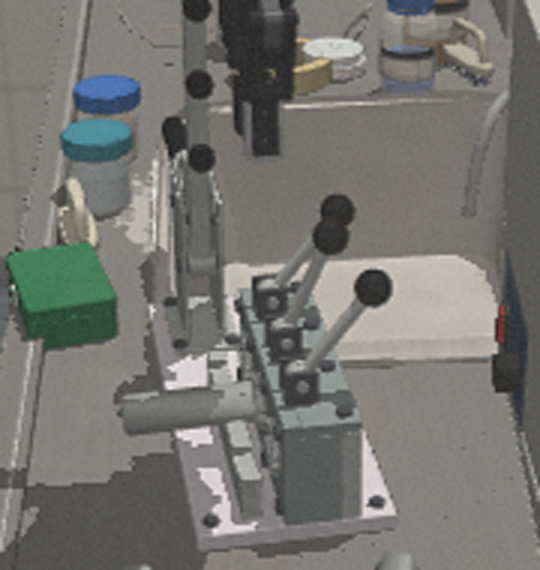

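Lever 2 moved only about a third (ball at crop (330,235)); the ball slipped from the pads. I'll push it home from behind with closed fingers.

```bash
python3 -m crank '[[-35,0,0,0],[-73,0,0,0],[-73,0,0,0],[-73,0,35,0],[-73,0,60,0],[-73,0,66,0],[-73,0,66,0]]' 0 60 >/dev/null; python3 ff.py 76 0 147
python3 -m crank '[[8,0,0,0],[16,0,-2,0],[24,0,-4,0],[32,0,-5,0],[38,0,-6,0],[42,0,-6,0],[42,0,-6,0]]' >/dev/null; python3 ff.py
python3 -m crank '[[2,0,0,0],[4,0,0,0],[4,0,0,0]]' >/dev/null; python3 ff.py
python3 -m crank '[[2,0,0,0],[4,0,0,0],[4,0,0,0]]' >/dev/null; python3 ff.py
```

```text
t 29.8 TCP fixture [ 72.7   1.  143.4] toolx-yaw rel -179.94 F [-0.3  0.5 -0.2] w -0.0001 gf 0.0
shift [-3.3 -1.  -3.6]
t 30.3 TCP fixture [ 31.2   0.2 152.7] toolx-yaw rel -179.96 F [ 1.3 -0.  -0.2] w -0.0 gf 0.2
t 30.6 TCP fixture [ 28.1   0.4 152. ] toolx-yaw rel -179.94 F [2.4 0.2 1.5] w 0.0001 gf 1.1
t 30.8 TCP fixture [ 26.2   0.3 152.2] toolx-yaw rel -179.94 F [10.1  1.3 -1.8] w 0.0001 gf 5.3
```

```bash
python3 -m crank '[[1,0,0,0],[2,0,0,0],[2,0,0,0]]' >/dev/null; python3 ff.py
python3 -m crank '[[-6,0,0,0],[-6,0,-35,0],[-6,0,-70,0],[10,-20,-75,7],[25,-45,-75,14],[40,-70,-75,21],[55,-95,-75,28],[74,-122,-75,35],[74,-122,-65,42],[74,-122,-60,49],[74,-122,-60,56],[74,-122,-60,63]]' 0.55 100 >/dev/null
python3 -m crank '[[0,0,0,7],[0,0,0,14],[0,0,0,21],[0,0,0,28],[0,0,0,35],[0,0,0,38],[0,0,0,38],[0,0,0,38]]'  >/dev/null; python3 bars.py w12;python3 ff.py
```

```text
t 31.1 TCP fixture [ 26.    0.3 152.4] toolx-yaw rel -179.94 F [16.6  2.4 -5.2] w -0.0005 gf 8.5
32.75 [ 0.5083 -0.234   0.2114] [-179.862    -0.0572   85.6875] [-0.5682  0.4212  1.454  -0.0003  1.269  -0.4929]
0.75 [ 0.5232 -0.1087  0.043 ]
0.74 [ 0.5818 -0.26    0.0108]
0.63 [ 0.4654 -0.2976  0.0103]
mask 0.98 1993 top z [0.0217 0.023 ] c [ 467.2 -294.7] [119.7  22.5] ang 85.14506530761719
mask 0.75 2035 top z [0.0216 0.0229] c [ 573.4 -262.5] [114.4  22.9] ang 83.02771759033203
mask 0.44 420 top z [0.0234 0.0281] c [ 535.9 -116.8] [151.6  48.1] ang 87.6333999633789
t 32.9 TCP fixture [ -52.  -121.6  211.8] toolx-yaw rel 79.14 F [ 0.5  0.2 -0.2] w 0.0468 gf 0.0
```

Bar 3 was knocked to about (0.573,−0.262). I'll fetch the front bar first.

```bash
python3 -m crank '[[-20,-20,20,0],[-36,-36,50,0],[-36,-36,90,0],[-36,-36,130,0],[-36,-36,165,0],[-36,-36,190,0],[-36,-36,195,0],[-36,-36,195,0],[-36,-36,195,0]]' |egrep 'pos|force'
python3 - <<'E'
from h import *
s=arm.observe();print(totool(s,[.4696,-.2668,.0015]))
E
```

```text
tool_pos: [0.4711, -0.2679, 0.0182]
contact_force: [0.3, 0.5, -0.2]
gripper_force: 0.0
[ 1.  -1.6 16.7]
```

```bash
python3 -m crank '[[1,-1,5,0],[1,-1,10,0],[1,-1,14,0],[1,-1,16,0],[1,-1,16,0],[1,-1,16,0]]' |egrep 'pos|force'
python3 -m crank '[[0,0,0,0],[0,0,0,0],[0,0,0,0],[0,0,0,0],[0,0,0,0],[0,0,0,0],[0,0,0,0],[0,0,0,0]]' 0 100|egrep 'pos|rot|force|width'
```

```text
tool_pos: [0.4695, -0.2663, 0.0012]
contact_force: [-0.3, 0.4, -0.3]
gripper_force: 0.0
tool_pos: [0.4697, -0.2665, 0.0019]
tcp_rot: [0.734, 0.679, 0.0, 0.0]
contact_force: [-1.0, 1.0, 5.0]
grip_width: 0.0206
gripper_force: 97.8
```

```bash
python3 -m crank '[[0,0,-20,0],[0,0,-60,0],[0,0,-100,0],[20,-10,-135,-7],[40,-20,-155,-14],[60,-29,-160,-21],[80,-29,-160,-28],[93,-29,-160,-35],[93,-29,-160,-42],[93,-29,-160,-49],[93,-29,-160,-56],[93,-29,-160,-63]]'|egrep 'force|width'
python3 -m crank '[[0,0,0,-7],[0,0,0,-14],[0,0,0,-21],[0,0,0,-28],[0,0,0,-35],[0,0,0,-38],[0,0,0,-38],[0,0,0,-38]]'|egrep 'force|width'
python3 ff.py -100 -52 60
cat > stub.py <<'E'
from h import *
s=arm.observe();p,d=arm.capture('wrist');C=cloud('wrist',s,d);M=np.linalg.inv(T(s));Q=(C@M[:3,:3].T+M[:3,3])*1000
x,y,z=Q[...,0],Q[...,1],Q[...,2];b=(abs(y)<25)&(x>-10)&(x<60)&(abs(z+9)<30)&(d>0)
for xx in (18,24,29):
    q=b&(abs(x-xx)<2); print('stub',xx,np.round([y[q].min(),y[q].max(),np.percentile(z[q],5)],1))
print('end',round(float(x[b].max()),1))
E
python3 stub.py
```

```text
contact_force: [0.0, 0.1, -2.3]
grip_width: 0.0204
gripper_force: 98.6
contact_force: [-0.2, 0.2, -1.6]
grip_width: 0.0207
gripper_force: 98.6
t 36.5 TCP fixture [-105.6  -52.1  161.1] toolx-yaw rel -180.04 F [-0.2  0.2 -1.6] w 0.0207 gf 98.6
shift [-5.700e+00  1.000e-01  1.011e+02]
stub 18 [-14.2  10.9 -21.4]
stub 24 [-14.1  11.2 -21.3]
stub 29 [-14.   11.1 -21.4]
end 34.7
```

The stub is off-centre in the jaws this time (−1.5 vs +1.3 before). I'll check the bar's line against bar 2 (known y=0) with the top and side cameras before feeding.

```bash
python3 -m crank '[[-6,1,30,0],[-6,2,65,0],[-6,2,95,0],[-6,2,108,0],[-6,2,108,0],[-6,2,108,0]]' >/dev/null
python3 ff.py -100 -50 53
cat > rel.py <<'E'
from ff import *
print(np.round(pf(arm.observe()),1))
for c in('top','side'):
    s,p,d=snap(c,'rel_'+c);C=cloud(c,s,d);np.save(c+'R.npy',C)
    cs,n=np.cos(PS),np.sin(PS);X=((C[...,0]-O[0])*cs+(C[...,1]-O[1])*n)*1000;Y=(-(C[...,0]-O[0])*n+(C[...,1]-O[1])*cs)*1000;Z=C[...,2]*1000
    for nm,y0,zl,zh in(('barL',52,40,80),('bar2',0,40,80),('bar3',-50,40,80)):
        for x0,x1 in((-85,-70),(-70,-50),(-45,-30),(-30,-12)):
            m=(X>x0)&(X<x1)&(abs(Y-y0)<20)&(Z>zl)&(Z<zh)
            if m.sum()>8: print(c,nm,x0,x1,m.sum(),'Y',np.percentile(Y[m],[2,50,98]).round(1),'Z',np.percentile(Z[m],[5,50,95]).round(1))
    m=(Z>76)&(Z<84)&(X>4)&(X<40)&(abs(Y)<100);print(c,'head',np.percentile(Y[m],[.5,99.5]).round(1))
E
python3 rel.py
```

```text
t 37.0 TCP fixture [-99.6 -50.1  52.9] toolx-yaw rel -179.99 F [ 0.1 -0.3 -1.3] w 0.0204 gf 98.6
shift [ 0.4  0.1 -0.1]
[-99.6 -50.1  52.9]
top barL -30 -12 25 Y [33.5 62.1 69.1] Z [40.2 41.3 44.1]
top bar2 -70 -50 10 Y [ 6.7  9.4 12. ] Z [45.  50.8 53.8]
top bar2 -45 -30 67 Y [-11.8   2.   11.5] Z [46.7 55.4 59.5]
top bar2 -30 -12 128 Y [-17.7  -0.5  17.6] Z [41.1 53.6 58.2]
top bar3 -45 -30 20 Y [-63.4 -59.7 -53.4] Z [62.4 68.5 73.3]
top bar3 -30 -12 89 Y [-68.5 -53.8 -31.3] Z [40.5 68.8 73.8]
top head [-86.1  84.1]
side barL -30 -12 21 Y [32.6 62.3 71. ] Z [40.4 41.4 43.1]
side bar2 -85 -70 44 Y [-10.3  -5.    7.2] Z [52.6 56.1 58.8]
side bar2 -70 -50 75 Y [-9.4 -4.5  8.2] Z [51.9 56.3 57.9]
side bar2 -45 -30 58 Y [-9.8 -4.9  6.7] Z [52.3 56.5 58.4]
side bar2 -30 -12 64 Y [-10.   -4.4   7.6] Z [52.3 56.3 58.4]
side bar3 -85 -70 126 Y [-64.3 -59.1 -45.8] Z [55.1 68.8 75.1]
side bar3 -70 -50 166 Y [-64.1 -57.9 -45.4] Z [54.4 68.9 75.2]
side bar3 -45 -30 123 Y [-63.7 -58.4 -44.7] Z [54.  68.8 74.7]
side bar3 -30 -12 155 Y [-67.7 -58.8 -44.8] Z [41.  67.6 74.9]
side head [-87.1  82.5]
```

```bash
cat > rel2.py <<'E'
from ff import *
import sys
for c in('top','side'):
    C=np.load(c+'R.npy');cs,n=np.cos(PS),np.sin(PS);X=((C[...,0]-O[0])*cs+(C[...,1]-O[1])*n)*1000;Y=(-(C[...,0]-O[0])*n+(C[...,1]-O[1])*cs)*1000;Z=C[...,2]*1000
    for y0 in (0,float(sys.argv[1])):
        m=(X>-80)&(X<-26)&(abs(Y-y0)<14)&(Z>45)&(Z<80)
        zt=np.percentile(Z[m],80)
        # fit hex profile centre: minimise distance of points to upper hexagon
        from scipy.optimize import least_squares
        y,z=Y[m],Z[m]
        def f(q):
            dy=abs(y-q[0]);dz=z-q[1];return np.maximum(dz,np.cos(np.pi/6)*dy+.5*dz)-11
        r=least_squares(f,[y0,zt-11],loss='soft_l1');print(c,y0,m.sum(),'centre y,z',r.x.round(2),'rms',np.sqrt(np.median(r.fun**2)).round(2))
E
python3 rel2.py -50
```

```text
top 0 110 centre y,z [-0.38 45.67] rms 0.63
top -50.0 31 centre y,z [-51.31  60.92] rms 0.59
side 0 206 centre y,z [ 0.47 46.14] rms 0.71
side -50.0 440 centre y,z [-49.12  63.17] rms 1.25
```

```bash
python3 -m crank '[[0,-1,4,0],[0,-1.3,8,0],[0,-1.3,11,0],[0,-1.3,11,0]]' >/dev/null;python3 ff.py
for i in 1; do :; done
python3 -m crank '[[0,0,1.5,0],[0,0,2.5,0],[0,0,2.5,0],[0,0,2.5,0]]' >/dev/null;python3 ff.py
python3 -m crank '[[0,0,1,0],[0,0,2,0],[0,0,2,0],[0,0,2,0]]' >/dev/null;python3 ff.py
```

```text
t 37.5 TCP fixture [-99.7 -51.4  41.8] toolx-yaw rel -179.95 F [-0.6 -0.6 -1.4] w 0.0204 gf 98.6
t 37.8 TCP fixture [-99.5 -51.5  39.6] toolx-yaw rel -179.94 F [-0.2  0.3 -0.4] w 0.0206 gf 98.6
t 38.1 TCP fixture [-99.5 -51.5  37.6] toolx-yaw rel -179.94 F [-0.  -0.1 -1.7] w 0.0207 gf 98.6
```

```bash
python3 -m crank '[[0,0,0.5,0],[0,0,1,0],[0,0,1,0],[0,0,1,0]]' >/dev/null;python3 ff.py
python3 -m crank '[[-2,0,0,0],[-4,0,0,0],[-6,0,0,0],[-8,0,0,0],[-8,0,0,0]]' >/dev/null; python3 ff.py
python3 -m crank '[[-3,0,0,0],[-6,0,0,0],[-6,0,0,0]]' >/dev/null; python3 ff.py
```

```text
t 38.5 TCP fixture [-99.5 -51.5  36.7] toolx-yaw rel -179.93 F [ 0.6 -0.  -1. ] w 0.0208 gf 98.6
t 38.9 TCP fixture [-90.9 -51.6  36.7] toolx-yaw rel -179.92 F [ 0.7 -0.2 -0.4] w 0.0206 gf 98.6
t 39.1 TCP fixture [-84.7 -51.7  36.7] toolx-yaw rel -179.93 F [ 1.1  0.1 -1. ] w 0.0206 gf 98.7
```

```bash
python3 -m crank '[[-5,0,0,0],[-10,0,0,0],[-15,0,0,0],[-20,0,0,0],[-25,0,0,0],[-30,0,0,0],[-30,0,0,0]]' >/dev/null; python3 ff.py
python3 -m crank '[[-1,0,0,0],[-2,0,0,0],[-2,0,0,0]]' >/dev/null; python3 ff.py
python3 -m crank '[[-1,0,0,0],[-2,0,0,0],[-2,0,0,0]]' >/dev/null; python3 ff.py
```

```text
t 39.7 TCP fixture [-54.2 -51.6  36.7] toolx-yaw rel -179.91 F [ 1.2 -0.5 -0.6] w 0.0209 gf 98.7
t 40.0 TCP fixture [-53.5 -51.4  36.6] toolx-yaw rel -179.94 F [-0.3  0.1 -0.3] w 0.0209 gf 98.8
t 40.2 TCP fixture [-51.7 -51.4  36.6] toolx-yaw rel -179.94 F [-1.9 -0.5  0.9] w 0.0208 gf 98.9
```

```bash
python3 -m crank '[[-1,0,0,0],[-2,0,0,0],[-2,0,0,0]]' >/dev/null; python3 ff.py
python3 -m crank '[[0,0,0,0],[0,0,0,0],[0,0,0,0],[0,0,0,0]]' 0.42 60 >/dev/null;python3 ff.py
python3 -m crank '[[0,0,-20,0],[0,0,-50,0],[0,0,-90,0],[0,0,-130,0],[0,0,-165,0],[0,0,-165,0],[0,0,-165,0]]' >/dev/null; python3 ff.py 62 -52 200
```

```text
t 40.5 TCP fixture [-51.6 -51.4  36.6] toolx-yaw rel -179.91 F [-10.9  -3.6   6.4] w 0.0206 gf 99.4
t 40.8 TCP fixture [-49.  -51.6  36.8] toolx-yaw rel -179.94 F [ 0.7 -0.5  0.3] w 0.0359 gf 0.0
t 41.4 TCP fixture [-48.3 -52.  203.9] toolx-yaw rel -179.92 F [-0.1  0.5 -0.2] w 0.0358 gf 0.0
shift [-1.103e+02 -1.000e-01  4.400e+00]
```

```bash
python3 -m crank '[[-35,0,0,0],[-70,0,0,0],[-110,0,0,0],[-110,0,0,0],[-110,0,35,0],[-110,0,60,0],[-110,0,71,0],[-110,0,71,0],[-110,0,71,0]]' 0.42 60 >/dev/null; python3 ff.py 62 -52 130
python3 -m crank '[[0,0,0,0],[0,0,0,0],[0,0,0,0],[0,0,0,0],[0,0,0,0]]' 0 100 >/dev/null; python3 ff.py 62 -52 130
```

```text
t 42.1 TCP fixture [ 60.3 -51.3 130.1] toolx-yaw rel -179.94 F [-0.5 -0.8  1.1] w 0.0356 gf 0.0
shift [-1.7 -0.7  0.1]
t 42.5 TCP fixture [ 61.6 -51.9 132.4] toolx-yaw rel -179.94 F [1.5 0.2 5.7] w 0.0172 gf 97.8
shift [-0.4 -0.1  2.4]
```

```bash
python3 -m crank '[[6,0,-5,0],[13,0,-9,0],[21,0,-13,0],[29,0,-16,0],[29,0,-16,0]]' >/dev/null; python3 ff.py
python3 -m crank '[[9,0,-1,0],[18,0,-2,0],[25,0,-2,0],[30,0,-1,0],[32,0,-1,0],[32,0,-1,0]]' >/dev/null; python3 ff.py
```

```text
t 43.0 TCP fixture [ 28.6 -50.7 146. ] toolx-yaw rel -179.96 F [-2.4  0.4 -1.6] w 0.0001 gf 1.3
t 43.5 TCP fixture [ -0.9 -51.5 147.8] toolx-yaw rel -179.96 F [0.2 0.  0.2] w 0.0004 gf 0.0
```

```bash
python3 -m crank '[[0,0,-35,0],[0,0,-70,0],[-35,0,-70,0],[-70,0,-70,0],[-86,0,-70,0],[-86,0,-70,0],[-86,0,-70,0]]' 0 60 >/dev/null; python3 ff.py
python3 - <<'E'
from ff import *
for c in('side','top','wrist'):
    snap(c,c+'13')
    for r in arm.pinpoint(c,'lever_1_ball'):
        q=dict(tool_pos=r['position']);print(c,round(r['conf'],2),np.round(pf(q),1))
E
```

```text
t 44.0 TCP fixture [ 85.8 -51.  216.7] toolx-yaw rel -179.88 F [-0.2 -0.6  0.3] w 0.0004 gf 0.0
side 0.75 [-17.9 274.4 107.1]
side 0.63 [ 59.9  49.  146.4]
top 0.49 [ 61.9  52.3 144.6]
top 0.45 [  8.4   2.  162.8]
wrist 0.91 [ 60.5  53.9 144.1]
```

```bash
python3 -m crank '[[0,0,35,0],[0,-1,60,0],[0,-1,70,0],[0,-1,70,0]]' >/dev/null; python3 ff.py
python3 -m crank '[[8,0,0,0],[16,0,-2,0],[24,0,-4,0],[32,0,-5,0],[40,0,-6,0],[48,0,-6,0],[54,0,-6,0],[54,0,-6,0]]' >/dev/null; python3 ff.py
python3 -m crank '[[2,0,0,0],[4,0,0,0],[4,0,0,0]]' >/dev/null; python3 ff.py
python3 -m crank '[[1,0,0,0],[2,0,0,0],[2,0,0,0]]' >/dev/null; python3 ff.py
```

```text
t 44.7 TCP fixture [ 83.8 -51.8 145. ] toolx-yaw rel -179.96 F [-0.7  0.1 -0.1] w 0.0001 gf 0.0
t 45.4 TCP fixture [ 30.9 -52.7 155.1] toolx-yaw rel -179.96 F [ 0.9  1.2 -0.2] w -0.0001 gf 0.4
t 45.6 TCP fixture [ 27.5 -52.5 153.6] toolx-yaw rel -179.94 F [3.3 0.6 2.2] w 0.0003 gf 1.2
t 45.9 TCP fixture [ 26.3 -52.5 153.6] toolx-yaw rel -179.93 F [5.5 0.4 0.5] w -0.0002 gf 2.9
```

```bash
python3 -m crank '[[1.5,0,0,0],[3,0,0,0],[3,0,0,0]]' >/dev/null; python3 ff.py
python3 -m crank '[[-6,0,0,0],[-6,0,-35,0],[-6,0,-70,0],[10,-20,-75,7],[25,-45,-75,14],[42,-75,-70,21],[42,-75,-60,28],[42,-75,-60,35],[42,-75,-60,42],[42,-75,-60,49],[42,-75,-60,56],[42,-75,-60,63]]' 0.55 100 >/dev/null
python3 -m crank '[[0,0,0,7],[0,0,0,14],[0,0,0,21],[0,0,0,28],[0,0,0,35],[0,0,0,40],[0,0,0,40],[0,0,0,40]]'  >/dev/null; python3 bars.py w14
```

```text
t 46.1 TCP fixture [ 26.  -52.5 153.9] toolx-yaw rel -179.94 F [15.8  1.4 -2.3] w -0.0001 gf 7.9
47.7667 [ 0.5411 -0.2362  0.2129] [-179.8555   -0.044    83.7321] [-0.5411  0.4765  1.36   -0.0004  1.3077 -0.4316]
0.96 [ 0.5241 -0.1652  0.0462]
0.86 [ 0.5795 -0.2659  0.0099]
0.75 [ 0.5272 -0.1094  0.0407]
mask 0.84 2138 top z [0.0217 0.0229] c [ 573.8 -265.4] [120.1  21.8] ang 82.80625915527344
```

```bash
python3 -m crank '[[2,20,20,0.9],[2,36,50,0.9],[2,36,90,0.9],[2,36,130,0.9],[2,36,165,0.9],[2,36,190,0.9],[2,36,195,0.9],[2,36,195,0.9],[2,36,195,0.9]]' |egrep 'pos|force'
python3 - <<'E'
from h import *
s=arm.observe();print(totool(s,[.5773,-.2376,.0015]))
E
```

```text
tool_pos: [0.5786, -0.2388, 0.0199]
contact_force: [-0.1, -0.1, 0.8]
gripper_force: 0.0
[ 1.1 -1.5 18.4]
```

```bash
python3 -m crank '[[1,-1,5,0],[1,-1,10,0],[1,-1,14,0],[1,-1,17,0],[1,-1,17,0],[1,-1,17,0]]' |egrep 'pos|force'
python3 -m crank '[[0,0,0,0],[0,0,0,0],[0,0,0,0],[0,0,0,0],[0,0,0,0],[0,0,0,0],[0,0,0,0],[0,0,0,0]]' 0 100|egrep 'pos|rot|force|width'
```

```text
tool_pos: [0.5769, -0.2372, 0.0016]
contact_force: [0.1, -0.1, -0.1]
gripper_force: 0.0
tool_pos: [0.5774, -0.2374, 0.0025]
tcp_rot: [0.751, 0.661, 0.0, 0.001]
contact_force: [-1.2, 0.1, 5.8]
grip_width: 0.0207
gripper_force: 97.8
```

```bash
python3 -m crank '[[0,0,-20,0],[0,0,-60,0],[0,0,-100,0],[0,-20,-140,-7],[0,-45,-180,-14],[10,-80,-210,-21],[25,-110,-210,-28],[45,-140,-210,-35],[75,-162,-210,-42],[105,-162,-210,-49],[130,-162,-210,-56],[150,-162,-210,-63]]'|egrep 'force|width'
python3 -m crank '[[0,0,0,-7],[0,0,0,-14],[0,0,0,-21],[0,0,0,-28],[0,0,0,-35],[0,0,0,-40.8],[0,0,0,-40.8],[0,0,0,-40.8]]'|egrep 'force|width'
python3 ff.py -100 52 55;python3 stub.py
```

```text
contact_force: [0.5, -1.0, -1.9]
grip_width: 0.0205
gripper_force: 98.6
contact_force: [0.6, -0.5, -0.4]
grip_width: 0.0207
gripper_force: 98.6
t 51.5 TCP fixture [-106.2   52.1  211.4] toolx-yaw rel -180.22 F [ 0.6 -0.5 -0.4] w 0.0207 gf 98.6
shift [-6.300e+00 -1.000e-01  1.564e+02]
stub 18 [-14.3  11.  -20.5]
stub 24 [-14.1  10.8 -20.6]
stub 29 [-14.5  10.7 -20.7]
end 35.3
```

```bash
python3 -m crank '[[-6,0,30,-0.2],[-6,0.3,65,-0.2],[-6,0.3,105,-0.2],[-6,0.3,140,-0.2],[-6,0.3,160,-0.2],[-6,0.3,168,-0.2],[-6,0.3,170,-0.2],[-6,0.3,170,-0.2],[-6,0.3,170,-0.2]]' >/dev/null
python3 ff.py -100 52.4 37
python3 -m crank '[[0,0,1.5,0],[0,0,3,0],[0,0,3,0],[0,0,3,0]]' >/dev/null;python3 ff.py -100 52.4 37; sed -i "s/(('barL',52,40,80)/(('bar1',52,40,80)/" rel.py; python3 rel.py >/dev/null; python3 rel2.py 52
```

```text
t 52.3 TCP fixture [-99.   51.9  42.9] toolx-yaw rel -179.87 F [ 0.5 -0.  -1.1] w 0.0208 gf 98.6
shift [1.1 0.5 5.9]
t 52.6 TCP fixture [-99.8  52.3  39.1] toolx-yaw rel -179.84 F [-0.3  0.1 -2.3] w 0.0206 gf 98.6
shift [0.2 0.1 2.1]
top 0 312 centre y,z [-0.57 45.49] rms 0.76
top 52.0 237 centre y,z [51.95 47.26] rms 0.72
side 0 318 centre y,z [ 0.74 46.14] rms 0.93
side 52.0 299 centre y,z [53.27 47.65] rms 0.92
```

```bash
python3 -m crank '[[0,-0.3,1,0.1],[0,-0.3,1.8,0.1],[0,-0.3,1.8,0.1]]' >/dev/null;python3 ff.py
python3 -m crank '[[-2,0,0,0],[-4,0,0,0],[-6,0,0,0],[-8,0,0,0],[-8,0,0,0]]' >/dev/null; python3 ff.py
python3 -m crank '[[-3,0,0,0],[-6,0,0,0],[-6,0,0,0]]' >/dev/null; python3 ff.py
```

```text
t 53.0 TCP fixture [-100.    52.    36.8] toolx-yaw rel -179.94 F [-0.3 -0.1 -0.3] w 0.0207 gf 98.7
t 53.4 TCP fixture [-91.4  52.   36.9] toolx-yaw rel -179.93 F [ 0.8  0.2 -0.5] w 0.0209 gf 98.7
t 53.6 TCP fixture [-85.2  51.9  36.9] toolx-yaw rel -179.93 F [ 0.3  0.4 -0.4] w 0.0202 gf 98.8
```

```bash
python3 -m crank '[[-5,0,0,0],[-10,0,0,0],[-15,0,0,0],[-20,0,0,0],[-25,0,0,0],[-30,0,0,0],[-30,0,0,0]]' >/dev/null; python3 ff.py
python3 -m crank '[[-1,0,0,0],[-2,0,0,0],[-2,0,0,0]]' >/dev/null; python3 ff.py
python3 -m crank '[[-1,0,0,0],[-2,0,0,0],[-2,0,0,0]]' >/dev/null; python3 ff.py
python3 -m crank '[[-1,0,0,0],[-1.5,0,0,0],[-1.5,0,0,0]]' >/dev/null; python3 ff.py
```

```text
t 54.2 TCP fixture [-54.6  52.   37. ] toolx-yaw rel -179.93 F [2.2 1.2 2.1] w 0.0211 gf 98.9
t 54.5 TCP fixture [-54.2  52.1  36.9] toolx-yaw rel -179.93 F [-3.2 -0.7  4.5] w 0.0203 gf 99.2
t 54.7 TCP fixture [-52.3  52.2  36.9] toolx-yaw rel -179.94 F [-4.  -0.8  4.6] w 0.0204 gf 99.3
t 55.0 TCP fixture [-51.2  52.2  36.9] toolx-yaw rel -179.93 F [-3.5 -0.   6. ] w 0.0205 gf 99.4
```

```bash
python3 -m crank '[[-1,0,-0.3,0],[-2,0,-0.3,0],[-2,0,-0.3,0]]' >/dev/null; python3 ff.py
python3 -m crank '[[-1,0,0,0],[-1.5,0,0,0],[-1.5,0,0,0]]' >/dev/null; python3 ff.py
```

```text
t 55.2 TCP fixture [-51.1  52.3  36.8] toolx-yaw rel -179.91 F [-10.9  -2.4   8.8] w 0.0206 gf 99.6
t 55.5 TCP fixture [-51.   52.4  36.8] toolx-yaw rel -179.9 F [-14.3  -4.9  13.3] w 0.0207 gf 100.0
```

```bash
python3 -m crank '[[0,0,0,0],[0,0,0,0],[0,0,0,0],[0,0,0,0]]' 0.42 60 >/dev/null;python3 ff.py
python3 -m crank '[[0,0,-20,0],[0,0,-50,0],[0,0,-90,0],[0,0,-130,0],[0,0,-170,0],[-40,0,-175,0],[-80,0,-175,0],[-120,0,-175,0],[-142,0,-175,0],[-142,0,-175,0],[-142,0,-175,0]]' >/dev/null; python3 ff.py 90 52 142
```

```text
t 55.8 TCP fixture [-46.4  52.   37.1] toolx-yaw rel -179.94 F [-0.7 -0.3  0. ] w 0.036 gf 0.0
t 56.7 TCP fixture [ 95.5  52.6 210.9] toolx-yaw rel -179.88 F [-0.5 -0.4  0. ] w 0.0353 gf 0.0
shift [ 5.4 -0.6 68.9]
```

```bash
python3 -m crank '[[5,0,0,0],[5,-0.5,30,0],[5,-0.5,55,0],[5,-0.5,67,0],[5,-0.5,67,0],[5,-0.5,67,0]]' 0 60 >/dev/null; python3 ff.py
python3 -m crank '[[8,0,0,0],[16,0,-2,0],[24,0,-4,0],[32,0,-6,0],[40,0,-8,0],[48,0,-9,0],[55,0,-9,0],[58,0,-9,0],[58,0,-9,0]]' >/dev/null; python3 ff.py
python3 -m crank '[[2,0,0,0],[4,0,0,0],[4,0,0,0]]' >/dev/null; python3 ff.py
python3 -m crank '[[2,0,0,0],[3,0,0,0],[3,0,0,0]]' >/dev/null; python3 ff.py
```

```text
t 57.2 TCP fixture [ 88.9  51.7 145.6] toolx-yaw rel -179.96 F [1.6 0.  0.8] w 0.0002 gf 0.0
t 58.0 TCP fixture [ 39.7  51.  165.7] toolx-yaw rel -179.94 F [ 6.6  8.2 39.7] w 0.0001 gf 16.5
t 58.2 TCP fixture [ 36.2  51.  166.2] toolx-yaw rel -179.93 F [ 6.8  8.5 42.3] w 0.0001 gf 17.7
t 58.5 TCP fixture [ 33.1  51.  166.4] toolx-yaw rel -179.93 F [ 5.6  7.2 45.2] w 0.0001 gf 18.2
```

The fingers rode up over the ball. Back off, go lower behind it.

```bash
python3 -m crank '[[0,0,-35,0],[0,0,-55,0],[-35,1,-55,0],[-62,1,-55,0],[-62,1,-55,0],[-62,1,-55,0]]' >/dev/null; python3 ff.py 89 52 132
python3 - <<'E'
from ff import *
for c in('side','top'):
    snap(c,c+'15')
    for r in arm.pinpoint(c,'lever_1_ball'):
        q=dict(tool_pos=r['position']);print(c,round(r['conf'],2),np.round(pf(q),1))
    for r in arm.pinpoint(c,'bar_a'):
        q=dict(tool_pos=r['position']);print(c,'bar',round(r['conf'],2),np.round(pf(q),1))
p=cv2.imread('pics/side15.png')
cv2.imwrite('pics/s15c.png',cv2.resize(p[150:340,220:400],None,fx=3,fy=3,interpolation=cv2.INTER_CUBIC))
E
```

```text
t 59.0 TCP fixture [ 87.3  52.8 210.2] toolx-yaw rel -179.91 F [-0.5 -0.4 -0.5] w 0.0003 gf 0.0
shift [-1.6 -0.7 78.2]
side 0.64 [ 17.   50.6 162.3]
side bar 0.97 [-24.8  54.4  50.3]
side bar 0.75 [-22.3 -53.   47.7]
side bar 0.73 [-25.3   1.1  45.8]
top 0.66 [-15.7 174.5 108.7]
top 0.63 [ 17.1  52.3 160.4]
top bar 0.66 [-23.5 -52.1  42.2]
top bar 0.62 [-24.2  53.1  50.9]
top bar 0.59 [-26.2   0.7  46.5]
```

View pics/s15c.png

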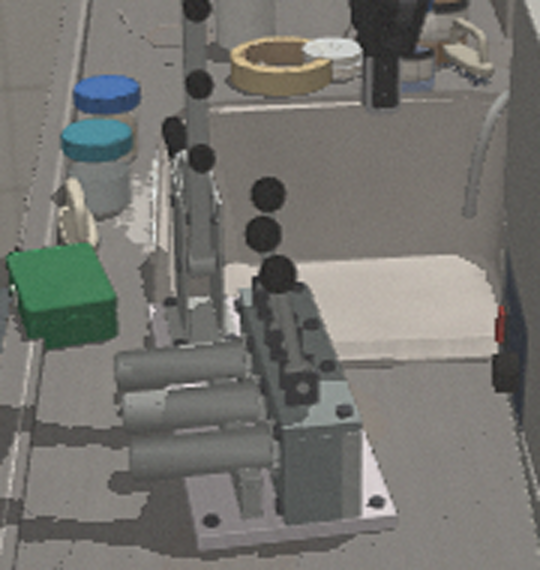

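Lever 1 stands nearly upright (ball (17,52,162)). Push it the rest of the way and check the bars' lie.

```bash
python3 -m crank '[[30,-0.7,0,0],[30,-0.7,35,0],[30,-0.7,55,0],[30,-0.7,60,0],[30,-0.7,60,0]]' 0 60 >/dev/null; python3 ff.py
python3 -m crank '[[8,0,0,0],[16,0,0,0],[22,0,0,0],[26,0,0,0],[26,0,0,0]]' >/dev/null; python3 ff.py
python3 -m crank '[[2,0,0,0],[4,0,0,0],[4,0,0,0]]' >/dev/null; python3 ff.py
cat > rel3.py <<'E'
from ff import *
from scipy.optimize import least_squares
for c in('top','side'):
    s,p,d=snap(c,'r3_'+c);C=cloud(c,s,d);cs,n=np.cos(PS),np.sin(PS);X=((C[...,0]-O[0])*cs+(C[...,1]-O[1])*n)*1000;Y=(-(C[...,0]-O[0])*n+(C[...,1]-O[1])*cs)*1000;Z=C[...,2]*1000
    for y0 in (52,0,-52):
        for xr in((-84,-60),(-55,-30)):
            m=(X>xr[0])&(X<xr[1])&(abs(Y-y0)<14)&(Z>42)&(Z<65);y,z=Y[m],Z[m]
            if m.sum()<20: continue
            def f(q):
                dy=abs(y-q[0]);dz=z-q[1];return np.maximum(dz,np.cos(np.pi/6)*dy+.5*dz)-11
            r=least_squares(f,[y0,46],loss='soft_l1');print(c,y0,xr,m.sum(),r.x.round(2),np.median(abs(r.fun)).round(2))
        m=(abs(Y-y0)<5)&(Z>50)&(Z<62)&(X>-110)&(X<-30);print('   tail end x',np.percentile(X[m],[0,1,3]).round(1) if m.sum() else None)
    for r in arm.pinpoint(c,'lever_1_ball'):
        q=dict(tool_pos=r['position']);print(c,round(r['conf'],2),np.round(pf(q),1))
E
python3 rel3.py
```

```text
t 59.7 TCP fixture [ 56.   52.2 148. ] toolx-yaw rel -179.95 F [-0.1 -0.5 -0.8] w 0.0001 gf 0.0
t 60.1 TCP fixture [ 31.   51.8 150.6] toolx-yaw rel -179.95 F [ 0.2 -0.   0.9] w -0.0003 gf 0.4
t 60.4 TCP fixture [ 27.2  51.8 149.5] toolx-yaw rel -179.93 F [ 3.  -0.3  2. ] w -0.0002 gf 1.4
top 52 (-84, -60) 38 [51.48 45.9 ] 0.58
   tail end x [-84.2 -84.1 -84. ]
top 0 (-84, -60) 140 [-0.57 45.51] 0.58
top 0 (-55, -30) 146 [-0.71 45.52] 0.79
   tail end x [-85.1 -84.7 -83.9]
top -52 (-84, -60) 138 [-52.23  45.58] 0.76
top -52 (-55, -30) 143 [-52.35  45.26] 0.73
   tail end x [-85.4 -85.  -83.5]
side 52 (-84, -60) 134 [52.93 46.27] 1.18
side 52 (-55, -30) 146 [53.1  46.63] 1.14
   tail end x [-84.3 -84.2 -83.8]
side 0 (-84, -60) 158 [ 0.9  46.19] 1.38
side 0 (-55, -30) 163 [ 0.6  46.12] 1.15
   tail end x [-83.3 -83.1 -82.6]
side -52 (-84, -60) 171 [-51.2   45.79] 1.11
side -52 (-55, -30) 174 [-50.52  46.12] 1.07
   tail end x [-84.2 -84.2 -83.5]
side 0.4 [  6.3  52.9 163.1]
```

All three bars sit at the same depth and line. I'll finish lever 1, then swing the clamp by pushing its upright arm over from the outside until the handle is raised (no pinch needed).

```bash
python3 -m crank '[[2,0,0,0],[4,0,0,0],[4,0,0,0]]' >/dev/null; python3 ff.py
python3 -m crank '[[-5,0,0,0],[-5,0,-40,0],[-5,0,-80,0],[-5,0,-120,0],[-5,0,-160,0],[20,35,-162,0],[47,70,-162,0],[49,105,-162,0],[49,136,-162,0],[49,136,-162,0],[49,136,-162,0]]' >/dev/null; python3 ff.py -24 190 250; python3 rel3.py | grep -v '(' ; python3 w.py w16 handle_grip | head -3
```

```text
t 60.8 TCP fixture [ 26.1  51.8 149.5] toolx-yaw rel -179.95 F [14.1  1.4 -3.4] w -0.0 gf 7.3
t 61.7 TCP fixture [-27.2 189.1 310.6] toolx-yaw rel -179.76 F [-0.1  0.6  0.5] w 0.0003 gf 0.0
shift [-3.4  0.9 60.6]
   tail end x [-84.2 -83.9 -83.2]
   tail end x [-85.2 -84.7 -84. ]
   tail end x [-85.3 -85.  -83.4]
top 0.57 [  1.3  51.4 157.1]
   tail end x [-84.3 -84.  -82.2]
   tail end x [-84.3 -83.3 -82.6]
   tail end x [-84.1 -83.8 -83.2]
side 0.55 [  4.9  51.2 160.2]
61.9333 [0.4993 0.0751 0.3106] [-179.9897   -0.087  -173.508 ] [-0.0024  0.2539  1.4243 -0.0004  1.4649 -1.6865] [-0.2137 -0.1172  0.6033] 0.00015428396611266593
handle_grip 0.7 [ 0.5469 -0.0541  0.1606] [ -32.9 -133.7  150. ]
```

```bash
python3 -m crank '[[-3,1,30,0],[-3,1,60,0],[-3,1,60,0],[-3,1,60,0]]' >/dev/null; python3 ff.py
python3 -m crank '[[0,-10,0,0],[0,-20,0,0],[0,-29,0,0],[0,-29,0,0]]' >/dev/null; python3 ff.py
python3 -m crank '[[0,-9,0,0],[0,-18,1,0],[0,-27,2,0],[0,-36,4,0],[0,-45,6,0],[0,-54,8,0],[0,-62,10,0]]' >/dev/null; python3 ff.py
```

```text
t 62.4 TCP fixture [-23.8 188.4 250.4] toolx-yaw rel -179.99 F [-0.6 -0.   0.3] w 0.0 gf 0.0
t 62.7 TCP fixture [-22.6 157.7 252.3] toolx-yaw rel -180.05 F [-0.4  0.5  1.2] w -0.0002 gf 0.0
t 63.3 TCP fixture [-23.2  97.  240.7] toolx-yaw rel -179.95 F [ 0.9  1.5 -0.1] w -0.0001 gf 0.7
```

```bash
cat > hp.py <<'E'
from ff import *
for c in('side','top'):
    snap(c,c+'17')
    for l in('handle_grip','clamp_arm'):
        for r in arm.pinpoint(c,l): print(c,l,round(r['conf'],2),np.round(pf(dict(tool_pos=r['position'])),1))
p=cv2.imread('pics/side17.png')
cv2.imwrite('pics/s17c.png',cv2.resize(p[130:330,200:400],None,fx=2.5,fy=2.5,interpolation=cv2.INTER_CUBIC))
E
python3 hp.py
```

```text
side handle_grip 0.61 [-18.6 272.3 133.8]
side handle_grip 0.18 [  7.6   1.7 159.6]
side clamp_arm 0.82 [-16.4 139.9  71.1]
```

View pics/s17c.png

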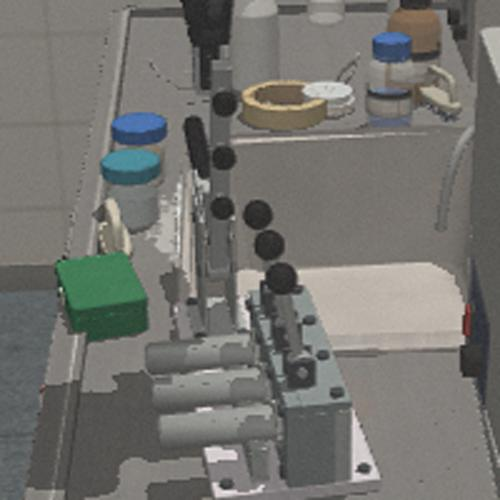

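Works: the handle rose to z≈134 as the arm swung. Continue.

```bash
python3 -m crank '[[0,-8,3,0],[0,-16,6,0],[0,-24,10,0],[0,-32,15,0],[0,-40,20,0],[0,-48,25,0],[0,-56,31,0],[0,-64,37,0],[0,-70,42,0],[0,-70,42,0]]' >/dev/null; python3 ff.py;python3 hp.py
```

```text
t 64.4 TCP fixture [-23.7  26.8 197.6] toolx-yaw rel -180.0 F [-0.8  0.2  0.5] w -0.0001 gf 0.0
side handle_grip 0.67 [-17.9 249.6 172.1]
side clamp_arm 0.72 [-16.1 175.8 107.1]
side clamp_arm 0.66 [-21.7 141.5  72.4]
side clamp_arm 0.61 [-26.2   0.9  47.3]
side clamp_arm 0.3 [-20.7  53.8  48.2]
top handle_grip 0.6 [-15.3 247.1 169.1]
```

Handle now at about 1.15 rad; next push it from the +y side over centre.

```bash
python3 -m crank '[[0,10,-30,0],[0,30,-62,0],[0,65,-65,0],[-2,105,-65,0],[-4,145,-65,0],[-6,185,-65,0],[-6,225,-65,0],[-6,265,-65,0],[-6,288,-65,0],[-6,288,-65,0]]' >/dev/null; python3 ff.py -18 312 170
python3 -m crank '[[0,0,30,0],[0,0,60,0],[0,0,90,0],[0,0,93,0],[0,0,93,0]]' >/dev/null; python3 ff.py -18 312 170
```

```text
t 65.5 TCP fixture [-18.  320.6 264.4] toolx-yaw rel -179.62 F [-0.3  0.  -1. ] w -0.0001 gf 0.0
shift [ 0.1 -8.8 94.4]
t 66.0 TCP fixture [-18.2 315.4 170.2] toolx-yaw rel -179.94 F [-0.2 -0.1  0.2] w -0.0001 gf 0.0
shift [-0.1 -3.4  0.2]
```

```bash
python3 -m crank '[[0,-12,0,0],[0,-25,-2,0],[0,-35,-5,0],[0,-45,-8,0],[0,-55,-12,0],[0,-65,-18,0],[0,-75,-22,0],[0,-85,-25,0],[0,-95,-25,0],[0,-105,-25,0],[0,-115,-25,0],[0,-115,-25,0]]' >/dev/null; python3 ff.py
python3 -m crank '[[0,-6,0,0],[0,-12,0,0],[0,-18,0,0],[0,-18,0,0]]' >/dev/null; python3 ff.py
python3 -m crank '[[0,-3,0,0],[0,-6,0,0],[0,-6,0,0]]' >/dev/null; python3 ff.py; python3 hp.py
```

```text
t 67.0 TCP fixture [-17.  198.3 196.7] toolx-yaw rel -180.07 F [ 0.  -0.2  0. ] w 0.0002 gf 0.3
t 67.3 TCP fixture [-17.1 181.9 195.9] toolx-yaw rel -179.99 F [0.4 1.1 1. ] w 0.0003 gf 0.7
t 67.5 TCP fixture [-17.3 176.5 195.6] toolx-yaw rel -179.94 F [ 1.6  0.8 -0. ] w 0.0 gf 0.9
side handle_grip 0.93 [-16.2 155.8 202.7]
side clamp_arm 0.81 [-19.1 140.5  74.4]
side clamp_arm 0.29 [-16.  176.8 105.2]
top clamp_arm 0.65 [-17.3 143.6  68.9]
```

```bash
python3 -m crank '[[0,-3,0,0],[0,-6,0,0],[0,-6,0,0]]' >/dev/null; python3 ff.py
python3 -m crank '[[0,-3,0,0],[0,-6,0,0],[0,-6,0,0]]' >/dev/null; python3 ff.py
python3 -m crank '[[0,-2,0,0],[0,-4,0,0],[0,-4,0,0]]' >/dev/null; python3 ff.py
```

```text
t 68.1 TCP fixture [-17.3 170.5 196. ] toolx-yaw rel -179.95 F [-0.4  1.2  0.5] w 0.0 gf 0.5
t 68.3 TCP fixture [-17.1 165.  196.2] toolx-yaw rel -179.96 F [-0.2  3.9 -0.7] w 0.0002 gf 1.5
t 68.6 TCP fixture [-17.2 164.3 196.1] toolx-yaw rel -179.94 F [-1.6 16.9 -0.6] w 0.0 gf 8.4
```

```bash
python3 -m crank '[[0,15,0,0],[0,40,-20,0],[0,60,-60,0],[0,80,-100,0],[0,90,-120,0],[0,90,-120,0],[0,90,-120,0]]' >/dev/null; python3 ff.py; python3 hp.py; python3 rel3.py
python3 - <<'E'
import cv2
p=cv2.imread('pics/side17.png');cv2.imwrite('pics/s18c.png',cv2.resize(p[150:340,200:400],None,fx=3,fy=3,interpolation=cv2.INTER_CUBIC))
E
```

```text
t 69.2 TCP fixture [-16.6 251.  317.8] toolx-yaw rel -179.87 F [ 0.2 -0.3 -0.1] w 0.0001 gf 0.0
side handle_grip 0.57 [-16.3 145.5 198.5]
side clamp_arm 0.63 [-17.9 138.8  72.1]
top handle_grip 0.79 [-14.9 143.3 200.5]
top handle_grip 0.6 [  4.8   1.3 164.9]
top handle_grip 0.38 [-25.9  51.8  44.6]
top clamp_arm 0.82 [-15.9 143.7  67.7]
top 52 (-84, -60) 140 [51.35 45.5 ] 0.8
top 52 (-55, -30) 147 [51.38 45.51] 0.75
   tail end x [-84.3 -83.8 -83.1]
top 0 (-84, -60) 140 [-0.73 45.51] 0.69
top 0 (-55, -30) 144 [-0.32 45.63] 0.83
   tail end x [-85.  -84.6 -84. ]
top -52 (-84, -60) 137 [-52.42  45.78] 0.69
top -52 (-55, -30) 143 [-52.39  45.62] 0.84
   tail end x [-85.4 -84.9 -83.6]
top 0.57 [  4.9  52.5 158.1]
side 52 (-84, -60) 142 [52.8  45.98] 1.02
side 52 (-55, -30) 142 [53.15 46.11] 1.05
   tail end x [-84.3 -84.2 -83.7]
side 0 (-84, -60) 153 [ 0.98 45.83] 1.14
side 0 (-55, -30) 160 [ 1.13 46.11] 1.02
   tail end x [-84.4 -83.1 -82.6]
side -52 (-84, -60) 175 [-50.61  46.14] 0.94
side -52 (-55, -30) 172 [-50.46  46.24] 1.03
   tail end x [-84.2 -84.  -83.1]
side 0.75 [-20.3  50.5  51. ]
side 0.7 [  6.   50.7 159.1]
```

View pics/s18c.png

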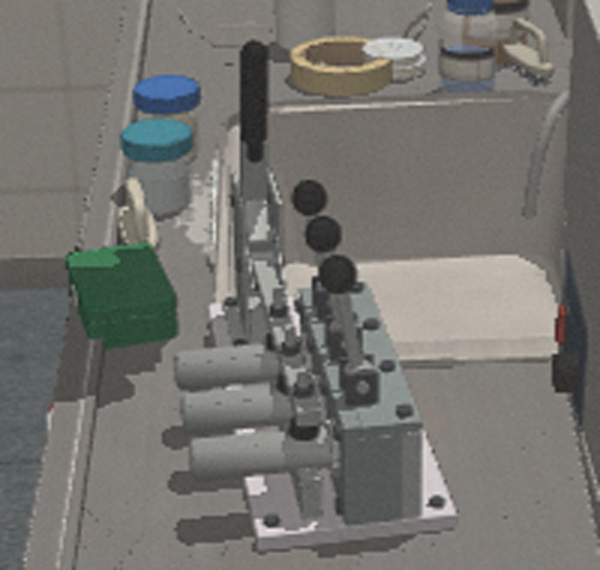

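The picture shows the handle over centre (crop (253,100)), the arm's feet on all three bars and the three levers upright past centre; the gripper is clear.

```bash
python3 -c "
from cell import arm
print(arm.sign_off())"
```

```text
the job is handed in; nothing more can be done
None
```

I handed the job in at about 69 s: all three bars are against their depth stops with their collet levers closed, and the toggle clamp is swung back over centre onto them. The gripper is clear, but `sign_off()` gave no verdict. I checked the bar, lever and handle positions by camera and push force; I could not measure the collet grip or foot forces.

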